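# Pack a sample tube into its foam-lined shipping pot

### The job

Pack the tall tube for dispatch: seat the foam base in the shipping pot, stand the tall tube upright in the base's hole, slip the foam collar down over the tube onto the base, and finally put the cover over everything so that it sits level on the pot's flange. Work in that order, set each part down rather than dropping it, and never tip the tube over. Leave the short tube in the rack and the jar where they are.

Things in the scene. Friction and masses are not known exactly. Their poses are not given: they have to be found in the camera images.
- pot: Origin: centre of its underside; z up along its axis. Grey shipping pot, open on top, fixed to the table: round foot flange 100 mm across, its flat top 22 mm above the table; upstanding rim, outside 72 mm, inside 64 mm across, rising to 32 mm; inner floor at 8 mm. The base goes inside the rim (4 mm play all round), the cover over the outside of the rim, resting on the flange.
- foam_base: Origin: centre of its underside; z up along its axis. Foam base: the taller of two loose white foam cylinders, 56 mm across, 60 mm tall, rigid, 40 g, standing on the table. A blind hole 20 mm wide in the middle of its top ends 22 mm above its underside (38 mm deep). Seated in the pot, its top stands 36 mm above the pot's rim.
- foam_collar: Origin: centre of its underside; z up along its axis. Foam collar: the flatter loose white foam ring, 56 mm across, 30 mm tall, rigid, with a 30 mm through hole, 30 g, lying flat on the table. It passes over the tall tube and rests on top of the foam base.
- cover: Origin: centre of its underside; z up along its axis. The pot's cover: grey plastic bell, open side down on the table, 88 mm across outside, 80 mm inside, 100 mm tall (96 mm clear inside), 150 g; on its top an upright black round knob to lift it by, 22 mm across, 100 to 130 mm above the origin. On the pot it has 4 mm play round the rim; its origin is then 22 mm above the pot's.
- rack: Origin: centre of its underside; z up along its axis. White foam tube rack, 66 x 110 x 40 mm (x, y, z), fixed to the table. Two holes (22 mm wide, floor 10 mm above the table) at -30 and +30 mm on its own y axis hold the tall and the short tube, either way round. Its other wells are only shallow marks.
- tall_tube: Origin: centre of its underside; z up along its axis. Tall tube: clear shaft 16 mm across, narrow grey cap 19 mm across and 18 mm high, 80 mm tall in all, flat-bottomed, 25 g, upright in a hole of the rack, its top 90 mm above the table. In the foam base its underside is 22 mm above the base's, its top 42 mm above the base's top.
- short_tube: Origin: centre of its underside; z up along its axis. Short tube, which stays in the rack: shaft 16 mm across, wide grey cap 28 mm across and 12 mm high, 60 mm tall in all, its top 70 mm above the table.
- jar: Origin: centre of its underside; z up along its axis. A loose closed sample jar, 50 mm across and 60 mm tall, to be left alone.
Not all that is in view belongs to the job. What is shaped like the tall_tube but brown or orange is not meant.

How it is judged:
On the way, in this order (a step that is already met when the one before it is completed fails the run):
1. the foam base is seated on the pot's floor (z of foam_base in the frame of pot between 0.005 and 0.012 m and horizontal distance between foam_base and pot below 0.007 m and angle between foam_base's own z axis and vertical below 0.1 rad), for 0.2 s.
2. the tall tube stands on the floor of the base's hole (all of step 1 and z of tall_tube in the frame of foam_base between 0.019 and 0.027 m and horizontal distance between tall_tube and foam_base below 0.008 m and angle between tall_tube's own z axis and vertical below 0.18 rad), for 0.2 s.
3. the collar lies flat on the base, round the tube (all of step 2 and z of foam_collar in the frame of foam_base between 0.057 and 0.065 m and horizontal distance between foam_collar and foam_base below 0.011 m and angle between foam_collar's own z axis and vertical below 0.12 rad), for 0.2 s.
At the end, for the whole second after the job is handed in: Base on the pot floor (within 7 mm of its axis), tube on the base hole's floor (8 mm, tilt < 0.18 rad), collar on the base (11 mm), cover on the flange (7 mm); heights within -3/+5 mm of seated, other tilts < 0.1 rad (collar 0.12); all at rest (< 0.02 m/s) (all of step 3 and z of cover in the frame of pot between 0.019 and 0.026 m and horizontal distance between cover and pot below 0.007 m and angle between cover's own z axis and vertical below 0.1 rad and linear speed of each of foam_base, tall_tube, foam_collar, cover below 0.02 m/s); the robot touches nothing.
It fails at once if the tall tube is tipped more than 0.7 rad from upright (angle between tall_tube's own z axis and vertical above 0.7 rad).
It fails at once if a part is dropped: it moves faster than 0.7 m/s while the fingers do not touch it ((linear speed of foam_base above 0.7 m/s and contact force between the fingers and foam_base below 0.05 N) or (linear speed of tall_tube above 0.7 m/s and contact force between the fingers and tall_tube below 0.05 N) or (linear speed of foam_collar above 0.7 m/s and contact force between the fingers and foam_collar below 0.05 N) or (linear speed of cover above 0.7 m/s and contact force between the fingers and cover below 0.05 N)).
It fails at once if the short tube or the jar is moved more than 20 mm (distance of any of short_tube, jar from where it was at the start of the episode above 0.02 m).
It also fails if it takes over 128 s, if anything falls off the work surface, if the arm or the gripper's body presses on something with over 40 N, if the wrist force passes 120 N, or if a joint passes its speed limit or range.

### The arm

A 7-joint arm with a two-finger parallel gripper is mounted at the origin on the work surface. World frame = base frame: x ahead of the robot, y to its left, z up, the work surface at z = 0. Lengths are in m, angles in rad, forces in N, time in s.
With the tool pointing down it reaches from about 0.425 to 0.875 m from the base axis. Payload 8.4 kg.
Tool frame: the origin (TCP) lies at the centre of the arm's flange, where the gripper is bolted on; the fingertips stand 173 mm ahead of it and the grasp point (between the pads) lies 155 mm ahead of it; z points along the fingers, y is the line along which they close (so a half turn about z gives the same grasp; the last joint's range is limited). The gripper opens to 85 mm and grips with 20 to 120 N. Pads are 22 mm wide; open, the fingers measure 114 mm over their backs; the gripper's body (76 mm by 85 mm) begins 54 mm behind the grasp point. The pads swing forward as they close: fully open they stand 13 mm farther back than shut.
Start: joints at [1.081, 0.333, 0.04, 1.465, -0.013, 1.343, -0.059], TCP at [0.248, -0.601, 0.405] pointing down, gripper open.
Joint ranges: [-2.58, 2.58], [-0.38, 2.09], [-1.3, 1.39], [0.25, 2.4], [-1.5, 4.64], [0.08, 2.09], [-2.65, 2.65]. Speed limits (rad/s): [2.22, 2.22, 2.79, 2.79, 3.14, 3.14, 3.14].

### API

Orientations are given as a rotation vector (axis times angle).
In Python, from rig import sense, grab_frame, close_job gives the robot as it stands.
- The arm moves only by the tool carry_out, never from a script. Its argument "rows" is a list of rows, each an object with "jaw": the finger opening in cm, from 0 to 8.54; "xyz": the shift along the tool's x, y, z in cm, a list of three; "rotation": the turn, a rotation vector about the tool's x, y, z in rad, a list of three. In form: [{"jaw": jaw, "xyz": [dx, dy, dz], "rotation": [wx, wy, wz]}, ...]. A call has exactly 5 rows; each row shifts and turns the commanded pose from where the row before left it, along the tool's axes as they then stand; what a row does not reach is not made up. A row lasts 1/8 s, in which the tool goes at most 62.5 mm and 10.7 degrees, less where a joint would pass 70% of its speed; a pose out of reach is approached as far as the arm can. A call with a gripper value outside its range is refused whole. The fingers move at their own pace and stop on an object; "newtons" is the grip in N (left out, the last holds). Time passes only in rows, so rows that do not move let the fingers close, or fill a call up. It gives the time, the measured TCP pose, the force, the opening and the grip force at its end, in the units of the state.
- sense(): the state, without advancing time (a new reading comes with each control period).
- grab_frame(name): name is "scene" or "top"; returns a dict with "pixels" (384x512x3 uint8, red, green, blue), "fovy" (degrees; the focal length in pixels is half the picture's height over the tangent of half this angle, whatever the lens; pixels are square), "cx", "cy" (the principal point, pixels), "view" (4x4, takes a point from world to camera coordinates). Camera axes: x right, y up, looking along -z (the intrinsics and any distortion apply to the point x, -y, -z); pixel columns grow to the right and rows downward; lengths in m; the calibration is good to about 2 mm. A picture is of the moment at which its call begins. There is no depth.
- close_job(): hands the job in; it is judged then, once.
The state is a dict: "time_s": time; "q": joint angles; "joint_vel": joint speeds; "tau": joint torques, N m; "eef_pos": TCP position; "tcp_rot": TCP orientation; "contact_force": force on the tool from outside, world axes, zero at the start; "ft_torque": the same for the moment, N m; "width": finger opening in m; "gripper_force": force on a finger pad.
Only numpy, scipy, OpenCV 4.12 (cv2) and the standard library are available. Lean on these libraries where they do the work, as an engineer would, in place of code of your own. Each camera call takes 0.05 s, during which the arm holds its last target. There are 200 camera calls.

## Working session

There is one attempt and no reset: what is moved stays moved. The work goes in short steps, Python scripts to look and compute and a tool call to move; the robot and the scene stay as the last step left them, time stands still between calls to the robot, and variables do not carry over. Pictures are saved under pics/ and viewed, at most 14 in all, crops included, and the job is handed in when it is done.

Besides the shell and the picture viewer there is one more tool, called after ">>>" by a JSON object that holds its "op" and its "data", one argument or row to a line. carry_out: Moves the arm, as the interface text tells. Its arguments: {"type":"object","properties":{"rows":{"type":"array","items":{"type":"object","properties":{"jaw":{"type":"number"},"xyz":{"type":"array","items":{"type":"number"}},"rotation":{"type":"array","items":{"type":"number"}}}}},"newtons":{"type":"number"}},"required":["rows"]}

```bash
ls; mkdir -p pics; python3 - <<'E'
from rig import *
import cv2
s=sense();print(s)
for n in("scene","top"):
    f=grab_frame(n);cv2.imwrite(f"pics/{n}0.png",cv2.resize(f["pixels"][:,:,::-1],(800,600),interpolation=cv2.INTER_CUBIC))
    print(n,{k:v for k,v in f.items() if k!="pixels"})
E
```

```text
pics
{'time_s': 0.0, 'q': array([ 1.0807904 ,  0.33391278,  0.03987239,  1.46630589, -0.01340549,
        1.3433008 , -0.05848663]), 'joint_vel': array([-4.84625496e-04,  2.48686347e-04,  4.90641762e-04,  9.85228273e-04,
       -7.78708538e-05,  2.12018888e-04,  1.28263548e-03]), 'tau': array([-1.64241264e-04, -6.58556271e+01,  1.36511721e+00, -4.05572319e+01,
        1.66885665e-02,  1.24934240e-02, -2.81129257e-05]), 'eef_pos': array([ 0.24752802, -0.60082285,  0.40380285]), 'tcp_rot': array([-3.08023326e+00, -6.09659263e-01,  6.69713379e-04]), 'contact_force': array([-0.34885369,  0.93738454,  0.01759257]), 'ft_torque': array([ 0.05675067, -0.05007401, -0.04032855]), 'gripper_force': 0.0, 'width': 0.08559708196410186}
scene {'fovy': 43.57837393302738, 'cx': 247.32785941893175, 'cy': 189.3967556417667, 'view': array([[ 0.84178165,  0.53950444, -0.01840119, -0.46363289],
       [-0.41251246,  0.664877  ,  0.62271345,  0.21368522],
       [ 0.3481912 , -0.51659804,  0.78223357, -1.34324151],
       [ 0.        ,  0.        ,  0.        ,  1.        ]])}
top {'fovy': 57.36876201288156, 'cx': 258.2947178124267, 'cy': 184.89889454357146, 'view': array([[ 0.0097148 , -0.99988351, -0.01177225, -0.01738895],
       [ 0.98044707,  0.00721066,  0.19665083, -0.54626941],
       [-0.19654304, -0.01345249,  0.98040291, -0.79948207],
       [ 0.        ,  0.        ,  0.        ,  1.        ]])}
```

View pics/scene0.png

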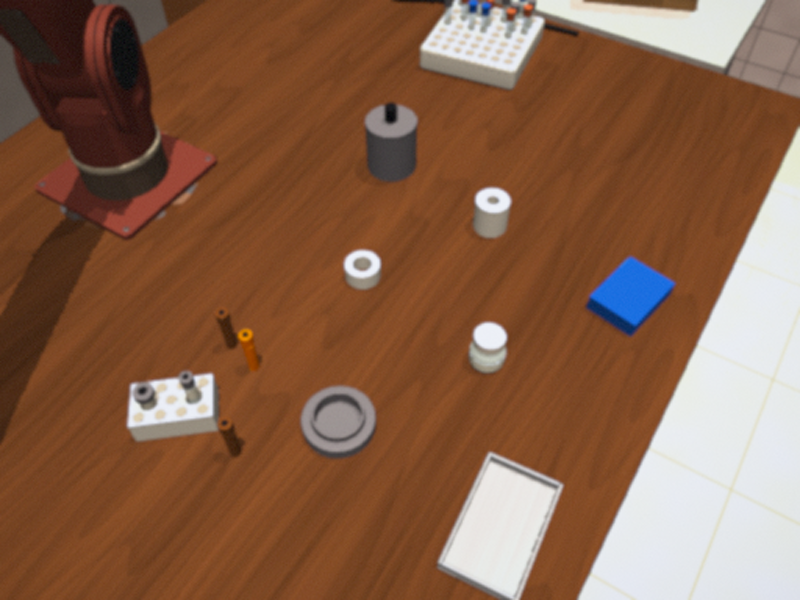

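View pics/top0.png

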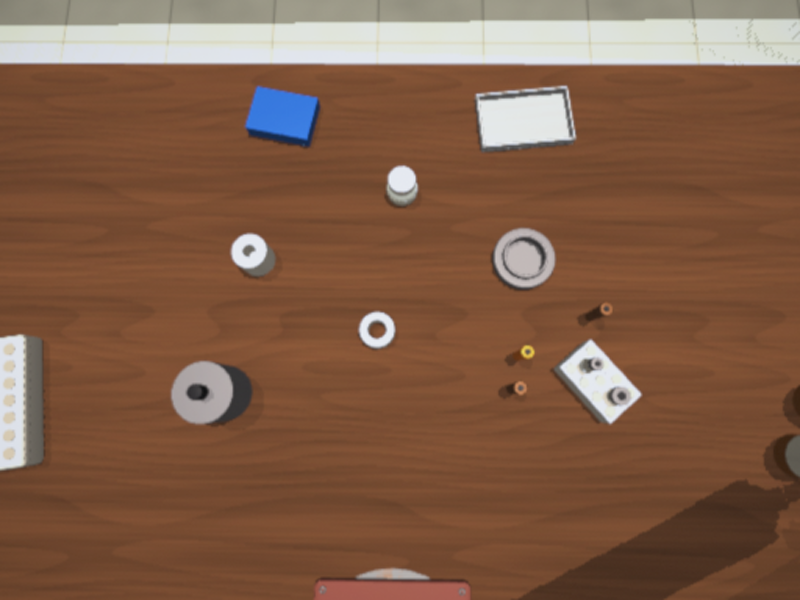

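```bash
cat > h.py <<'E'
from rig import *
import cv2,numpy as np
def tile(img,u,v,n=52,k=5):
    u0,v0=int(u-n/2),int(v-n/2)
    im=cv2.copyMakeBorder(img,60,60,60,60,cv2.BORDER_CONSTANT)[v0+60:v0+60+n,u0+60:u0+60+n,::-1]
    t=cv2.resize(im,(n*k,n*k),interpolation=cv2.INTER_CUBIC)
    for i in range(0,n,10):
        for j in (i,):
            cv2.line(t,(i*k,0),(i*k,n*k),(0,255,0) if i else (0,0,255),1); cv2.line(t,(0,i*k),(n*k,i*k),(0,255,0) if i else (0,0,255),1)
    cv2.putText(t,f"{u0},{v0}",(3,12),0,.45,(0,255,255),1)
    return t
def ray(f,u,v):
    F=192/np.tan(np.radians(f["fovy"]/2));V=np.array(f["view"]);R=V[:3,:3]
    d=R.T@np.array([(u-f["cx"])/F,-(v-f["cy"])/F,-1]);return -R.T@V[:3,3],d
def at(f,u,v,z):
    o,d=ray(f,u,v);return o+d*(z-o[2])/d[2]
def proj(f,p):
    F=192/np.tan(np.radians(f["fovy"]/2));V=np.array(f["view"]);c=V[:3,:3]@p+V[:3,3]
    return np.array([f["cx"]-F*c[0]/c[2],f["cy"]+F*c[1]/c[2]])
def montage(spec,name):
    ts=[tile(grab[n]["pixels"],u,v) for n,u,v in spec]
    return ts
E
python3 - <<'E'
from h import *
P={"top":[(160,160),(241,211),(336,165),(126,251),(382,243)],"scene":[(315,132),(232,170),(216,268),(250,80),(111,256)]}
for n in P:
    f=grab_frame(n);t=[tile(f["pixels"],*p) for p in P[n]]; t.append(t[0]*0)
    cv2.imwrite(f"pics/m_{n}.png",np.vstack([np.hstack(t[:3]),np.hstack(t[3:])]))
E
```

```text
(no output)
```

View pics/m_top.png

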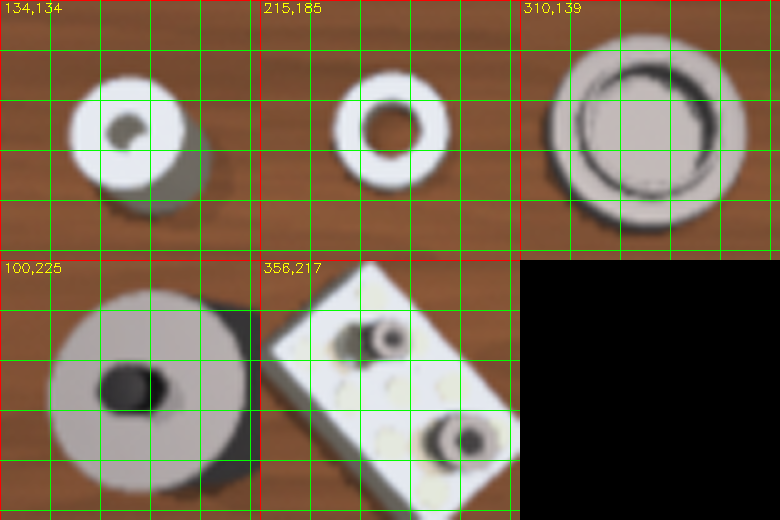

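View pics/m_scene.png

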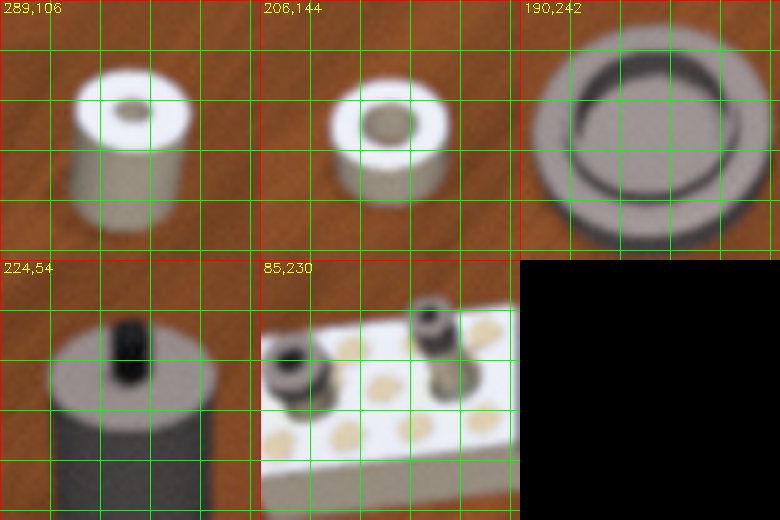

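```bash
python3 - <<'E'
from h import *
t=grab_frame("top");s=grab_frame("scene")
for n,a,b,z in [("base",(159.4,160.6),(315.6,128.2),.06),("collar",(241.3,210.9),(232,168.8),.03),("pot",(335.7,165.3),(216.4,268.2),.022),("cover",(129.5,251.2),(250.4,77.2),.1),("tall",(382.2,233),(119,240.4),.09),("short",(397.6,253.4),(91.2,251),.07)]:
    A=at(t,*a,z);B=at(s,*b,z);print(n,A.round(4),B.round(4),"mean",((A+B)/2).round(4),"r",np.hypot(*((A+B)/2)[:2]).round(3))
print("knob",at(t,124.2,251,.13))
# apparent diameters (top): base 115/5, cover 199/5, flange 195/5
for n,u,v,w,z in [("base",159.4,160.6,23,.06),("cover",129.5,251.2,39.8,.1),("pot",335.7,165.3,39,.022),("collar",241.3,210.9,23,.03)]:
    print(n,at(t,u+w/2,v,z)-at(t,u-w/2,v,z))
E
```

```text
base [0.6043 0.2309 0.06  ] [0.6078 0.2302 0.06  ] mean [0.6061 0.2305 0.06  ] r 0.648
collar [0.4855 0.0289 0.03  ] [0.4888 0.0289 0.03  ] mean [0.4871 0.0289 0.03  ] r 0.488
pot [ 0.6052 -0.209   0.022 ] [ 0.6099 -0.2114  0.022 ] mean [ 0.6076 -0.2102  0.022 ] r 0.643
cover [0.3847 0.2717 0.1   ] [0.3882 0.2722 0.1   ] mean [0.3864 0.2719 0.1   ] r 0.473
tall [ 0.4306 -0.2939  0.09  ] [ 0.4321 -0.2927  0.09  ] mean [ 0.4313 -0.2933  0.09  ] r 0.522
short [ 0.3859 -0.333   0.07  ] [ 0.3885 -0.335   0.07  ] mean [ 0.3872 -0.334   0.07  ] r 0.511
knob [0.38474763 0.27194034 0.13      ]
base [ 0.00036844 -0.05673021  0.        ]
cover [ 0.00085222 -0.08892318  0.        ]
pot [ 0.00066029 -0.09910094  0.        ]
collar [ 0.0004684  -0.05678577  0.        ]
```

>>> {"op": "carry_out", "data": {
  "rows": [
    {"jaw":8.5,"xyz":[0,0,0],"rotation":[0,0,0.1]},
    {"jaw":8.5,"xyz":[0,0,0],"rotation":[0,0,0.1]},
    {"jaw":8.5,"xyz":[0,0,0],"rotation":[0,0,0.1]},
    {"jaw":8.5,"xyz":[0,0,0],"rotation":[0,0,0.091]},
    {"jaw":8.5,"xyz":[6,0,0],"rotation":[0,0,0]}
  ],
  "newtons": 25
}}

```text
time_s: 0.92
eef_pos: [0.3027, -0.6031, 0.4056]
tcp_rot: [3.139, -0.017, -0.004]
contact_force: [0.3, -0.8, -0.3]
width: 0.0851
gripper_force: 0.0
```

>>> {"op": "carry_out", "data": {
  "rows": [
    {"jaw":8.5,"xyz":[4.5,-4,0],"rotation":[0,0,0]},
    {"jaw":8.5,"xyz":[4.5,-4,0],"rotation":[0,0,0]},
    {"jaw":8.5,"xyz":[4.5,-4,0],"rotation":[0,0,0]},
    {"jaw":8.5,"xyz":[4.5,-4,0],"rotation":[0,0,0]},
    {"jaw":8.5,"xyz":[4.5,-4,0],"rotation":[0,0,0]}
  ]
}}

```text
time_s: 1.55
eef_pos: [0.5338, -0.3996, 0.4048]
tcp_rot: [3.141, -0.001, 0.0]
contact_force: [0.5, -0.3, 0.0]
width: 0.085
gripper_force: 0.0
```

>>> {"op": "carry_out", "data": {
  "rows": [
    {"jaw":8.5,"xyz":[2,-5.8,0],"rotation":[0,0,0]},
    {"jaw":8.5,"xyz":[2,-5.8,0],"rotation":[0,0,0]},
    {"jaw":8.5,"xyz":[2,-5.8,0],"rotation":[0,0,0]},
    {"jaw":8.5,"xyz":[1,-5.8,0],"rotation":[0,0,0]},
    {"jaw":8.5,"xyz":[0,-6,0],"rotation":[0,0,0]}
  ]
}}

```text
time_s: 2.17
eef_pos: [0.603, -0.107, 0.4045]
tcp_rot: [-3.141, 0.0, -0.0]
contact_force: [1.0, -0.1, -0.4]
width: 0.0854
gripper_force: 0.0
```

```bash
cat > go.py <<'E'
import sys,numpy as np
from scipy.spatial.transform import Rotation as R
from rig import sense
s=sense();x,y,z,yaw=map(float,sys.argv[1:5]);T=R.from_rotvec(s["tcp_rot"])
G=R.from_euler("z",yaw,degrees=True)*R.from_rotvec([np.pi,0,0])
d=np.array([x,y,z])-s["eef_pos"]
print("t",round(s["time_s"],2),"pos",s["eef_pos"].round(4),"w",round(s["width"],4),"gf",round(float(s["gripper_force"]),1),"F",np.round(s["contact_force"],1))
print("tool-shift cm",(T.inv().apply(d)*100).round(2)," in goal axes",(G.inv().apply(d)*100).round(2)," rot",(T.inv()*G).as_rotvec().round(3))
E
python3 go.py .606 .2305 .30 0
```

```text
t 2.17 pos [ 0.603  -0.107   0.4045] w 0.0854 gf 0.0 F [ 1.  -0.1 -0.4]
tool-shift cm [  0.3  -33.75  10.46]  in goal axes [  0.3  -33.75  10.45]  rot [-0. -0. -0.]
```

>>> {"op": "carry_out", "data": {
  "rows": [
    {"jaw":8.5,"xyz":[0,-5.6,0],"rotation":[0,0,0]},
    {"jaw":8.5,"xyz":[0,-5.6,0],"rotation":[0,0,0]},
    {"jaw":8.5,"xyz":[0,-5.6,0],"rotation":[0,0,0]},
    {"jaw":8.5,"xyz":[0,-5.6,2],"rotation":[0,0,0]},
    {"jaw":8.5,"xyz":[0.3,-5.6,4],"rotation":[0,0,0]}
  ]
}}

```text
time_s: 2.8
eef_pos: [0.6056, 0.168, 0.3495]
tcp_rot: [-3.14, -0.0, -0.006]
contact_force: [0.8, -0.6, -0.1]
width: 0.0849
gripper_force: 0.0
```

>>> {"op": "carry_out", "data": {
  "rows": [
    {"jaw":8.5,"xyz":[0,-5.6,4.4],"rotation":[0,0,0]},
    {"jaw":8.5,"xyz":[0,0,0],"rotation":[0,0,0]},
    {"jaw":8.5,"xyz":[0,0,0],"rotation":[0,0,0]},
    {"jaw":8.5,"xyz":[0,0,0],"rotation":[0,0,0]},
    {"jaw":8.5,"xyz":[0,0,0],"rotation":[0,0,0]}
  ]
}}

```text
time_s: 3.42
eef_pos: [0.606, 0.2137, 0.3108]
tcp_rot: [-3.142, 0.003, -0.002]
contact_force: [-0.4, -0.1, -0.1]
width: 0.085
gripper_force: 0.0
```

```bash
python3 go.py .606 .2305 .198 0
```

```text
t 3.42 pos [0.606  0.2137 0.3108] w 0.085 gf 0.0 F [-0.4 -0.1 -0.1]
tool-shift cm [-0.02 -1.68 11.28]  in goal axes [-0.   -1.68 11.28]  rot [-0.    -0.002 -0.002]
```

>>> {"op": "carry_out", "data": {
  "rows": [
    {"jaw":8.5,"xyz":[0,-1.7,3],"rotation":[0,0,0]},
    {"jaw":8.5,"xyz":[0,0,4],"rotation":[0,0,0]},
    {"jaw":8.5,"xyz":[0,0,3],"rotation":[0,0,0]},
    {"jaw":8.5,"xyz":[0,0,1.3],"rotation":[0,0,0]},
    {"jaw":5,"xyz":[0,0,0],"rotation":[0,0,0]}
  ]
}}

```text
time_s: 4.05
eef_pos: [0.6056, 0.2315, 0.1968]
tcp_rot: [3.141, -0.001, -0.001]
contact_force: [-0.3, -0.2, 0.7]
width: 0.0692
gripper_force: 0.0
```

>>> {"op": "carry_out", "data": {
  "rows": [
    {"jaw":5,"xyz":[0,0,0],"rotation":[0,0,0]},
    {"jaw":5,"xyz":[0,0,0],"rotation":[0,0,0]},
    {"jaw":5,"xyz":[0,0,0],"rotation":[0,0,0]},
    {"jaw":5,"xyz":[0,0,0],"rotation":[0,0,0]},
    {"jaw":5,"xyz":[0,0,0],"rotation":[0,0,0]}
  ]
}}

```text
time_s: 4.68
eef_pos: [0.6061, 0.2322, 0.1985]
tcp_rot: [-3.141, 0.001, -0.004]
contact_force: [-0.2, 0.4, 5.6]
width: 0.0561
gripper_force: 27.0
```

```bash
python3 go.py .606 .2305 .198 0
```

```text
t 4.67 pos [0.6061 0.2322 0.1985] w 0.0561 gf 27.0 F [-0.2  0.4  5.6]
tool-shift cm [-0.01  0.17  0.05]  in goal axes [-0.01  0.17  0.05]  rot [-0.001 -0.002 -0.   ]
```

>>> {"op": "carry_out", "data": {
  "rows": [
    {"jaw":8.5,"xyz":[0,0,0],"rotation":[0,0,0]},
    {"jaw":8.5,"xyz":[0,0,0],"rotation":[0,0,0]},
    {"jaw":8.5,"xyz":[0,0,0],"rotation":[0,0,0]},
    {"jaw":8.5,"xyz":[0,0,0],"rotation":[0,0,-0.1]},
    {"jaw":8.5,"xyz":[0,0,0],"rotation":[0,0,-0.17]}
  ]
}}

```text
time_s: 5.3
eef_pos: [0.6054, 0.232, 0.1967]
tcp_rot: [3.112, 0.43, -0.0]
contact_force: [-0.1, -0.3, 0.5]
width: 0.085
gripper_force: 0.0
```

>>> {"op": "carry_out", "data": {
  "rows": [
    {"jaw":8.5,"xyz":[0,0,0],"rotation":[0,0,-0.18]},
    {"jaw":8.5,"xyz":[0,0,0],"rotation":[0,0,-0.18]},
    {"jaw":8.5,"xyz":[0,0,0],"rotation":[0,0,-0.18]},
    {"jaw":8.5,"xyz":[0,0,0],"rotation":[0,0,-0.18]},
    {"jaw":8.5,"xyz":[0,0,0],"rotation":[0,0,-0.18]}
  ]
}}

```text
time_s: 5.92
eef_pos: [0.6054, 0.2318, 0.1967]
tcp_rot: [-2.614, -1.742, 0.0]
contact_force: [0.3, 0.5, 0.1]
width: 0.0849
gripper_force: 0.0
```

>>> {"op": "carry_out", "data": {
  "rows": [
    {"jaw":8.5,"xyz":[0,0,0],"rotation":[0,0,-0.18]},
    {"jaw":8.5,"xyz":[0,0,0],"rotation":[0,0,-0.18]},
    {"jaw":8.5,"xyz":[0,0,0],"rotation":[0,0,-0.041]},
    {"jaw":8.5,"xyz":[0,0,0],"rotation":[0,0,0]},
    {"jaw":5,"xyz":[0,0,0],"rotation":[0,0,0]}
  ]
}}

```text
time_s: 6.55
eef_pos: [0.6055, 0.2319, 0.1968]
tcp_rot: [2.224, 2.219, -0.0]
contact_force: [0.2, 0.5, -0.0]
width: 0.069
gripper_force: 0.0
```

>>> {"op": "carry_out", "data": {
  "rows": [
    {"jaw":5,"xyz":[0,0,0],"rotation":[0,0,0]},
    {"jaw":5,"xyz":[0,0,0],"rotation":[0,0,0]},
    {"jaw":5,"xyz":[0,0,0],"rotation":[0,0,0]},
    {"jaw":5,"xyz":[0,0,0],"rotation":[0,0,0]},
    {"jaw":5,"xyz":[0,0,0],"rotation":[0,0,0]}
  ]
}}

```text
time_s: 7.18
eef_pos: [0.6056, 0.2321, 0.1971]
tcp_rot: [2.221, 2.221, 0.001]
contact_force: [-1.6, 0.7, 5.9]
width: 0.0556
gripper_force: 27.0
```

```bash
python3 go.py .6076 -.2102 .28 90; python3 -c "
from rig import sense;print(sense()['q'].round(2))"
```

```text
t 7.17 pos [0.6056 0.2321 0.1971] w 0.0556 gf 27.0 F [-1.6  0.7  5.9]
tool-shift cm [-44.22   0.21  -8.3 ]  in goal axes [-44.23   0.2   -8.29]  rot [ 0. -0. -0.]
[ 0.06  0.6  -0.66  1.64  0.41  1.04 -0.73]
```

>>> {"op": "carry_out", "data": {
  "rows": [
    {"jaw":5,"xyz":[0,0,-2],"rotation":[0,0,0]},
    {"jaw":5,"xyz":[0,0,-4],"rotation":[0,0,0]},
    {"jaw":5,"xyz":[-3,0,-2.3],"rotation":[0,0,0]},
    {"jaw":5,"xyz":[-5,0,0],"rotation":[0,0,0]},
    {"jaw":5,"xyz":[-5,0,0],"rotation":[0,0,0]}
  ]
}}

```text
time_s: 7.8
eef_pos: [0.6054, 0.1007, 0.2813]
tcp_rot: [2.22, 2.221, 0.001]
contact_force: [0.4, -1.6, -0.4]
width: 0.0556
gripper_force: 26.7
```

>>> {"op": "carry_out", "data": {
  "rows": [
    {"jaw":5,"xyz":[-5,0,0],"rotation":[0,0,0]},
    {"jaw":5,"xyz":[-5,0,0],"rotation":[0,0,0]},
    {"jaw":5,"xyz":[-5,0,0],"rotation":[0,0,0]},
    {"jaw":5,"xyz":[-5,0,0],"rotation":[0,0,0]},
    {"jaw":5,"xyz":[-5,0,0],"rotation":[0,0,0]}
  ]
}}

```text
time_s: 8.43
eef_pos: [0.6053, -0.1497, 0.281]
tcp_rot: [2.221, 2.221, 0.001]
contact_force: [-0.1, 0.8, -1.0]
width: 0.0555
gripper_force: 26.7
```

>>> {"op": "carry_out", "data": {
  "rows": [
    {"jaw":5,"xyz":[-4,0,0],"rotation":[0,0,0]},
    {"jaw":5,"xyz":[-2,0.1,0],"rotation":[0,0,0]},
    {"jaw":5,"xyz":[0,0,0],"rotation":[0,0,0]},
    {"jaw":5,"xyz":[0,0,0],"rotation":[0,0,0]},
    {"jaw":5,"xyz":[0,0,0],"rotation":[0,0,0]}
  ]
}}

```text
time_s: 9.05
eef_pos: [0.6068, -0.2059, 0.28]
tcp_rot: [-2.218, -2.224, -0.001]
contact_force: [0.5, -0.5, 0.5]
width: 0.0552
gripper_force: 26.8
```

```bash
python3 go.py .607 -.2088 .21 90; python3 - <<'E'
from h import *
f=grab_frame("scene");g=grab_frame("top")
cv2.imwrite("pics/hov.png",np.hstack([tile(f["pixels"],216,250,80),tile(g["pixels"],336,165,80)]))
E
```

```text
t 9.05 pos [ 0.6068 -0.2059  0.28  ] w 0.0552 gf 26.8 F [ 0.5 -0.5  0.5]
tool-shift cm [-0.3   0.01  7.  ]  in goal axes [-0.29  0.02  7.  ]  rot [ 0.    -0.001  0.003]
```

View pics/hov.png

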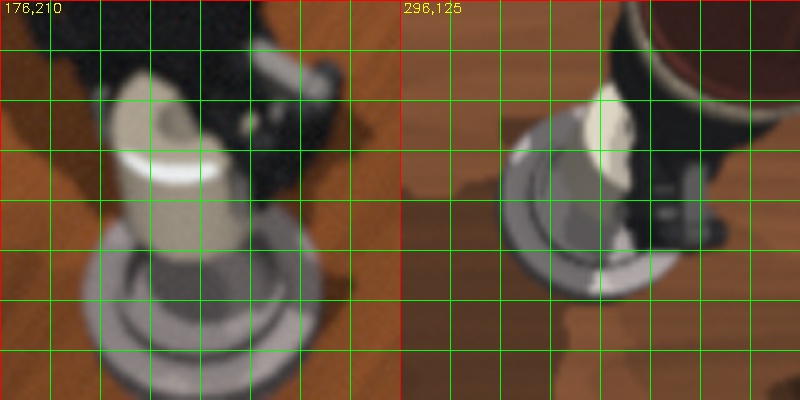

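>>> {"op": "carry_out", "data": {
  "rows": [
    {"jaw":5,"xyz":[-0.3,0,2],"rotation":[0,0,0]},
    {"jaw":5,"xyz":[0,0,2],"rotation":[0,0,0]},
    {"jaw":5,"xyz":[0,0,1],"rotation":[0,0,0]},
    {"jaw":5,"xyz":[0,0,1],"rotation":[0,0,0]},
    {"jaw":5,"xyz":[0,0,0],"rotation":[0,0,0]}
  ]
}}

```text
time_s: 9.78
eef_pos: [0.6063, -0.211, 0.2189]
tcp_rot: [-2.22, -2.221, 0.001]
contact_force: [-0.1, -0.2, 0.4]
width: 0.0554
gripper_force: 26.8
```

>>> {"op": "carry_out", "data": {
  "rows": [
    {"jaw":5,"xyz":[0,0,0.6],"rotation":[0,0,0]},
    {"jaw":5,"xyz":[0,0,0.5],"rotation":[0,0,0]},
    {"jaw":5,"xyz":[0,0,0.3],"rotation":[0,0,0]},
    {"jaw":5,"xyz":[0,0,0],"rotation":[0,0,0]},
    {"jaw":5,"xyz":[0,0,0],"rotation":[0,0,0]}
  ]
}}

```text
time_s: 10.4
eef_pos: [0.6066, -0.2111, 0.206]
tcp_rot: [2.221, 2.221, 0.0]
contact_force: [-0.2, 1.0, -0.7]
width: 0.0561
gripper_force: 26.8
```

```bash
python3 go.py .607 -.2088 .205 90
```

```text
t 10.4 pos [ 0.6066 -0.2111  0.206 ] w 0.0561 gf 26.8 F [-0.2  1.  -0.7]
tool-shift cm [0.23 0.04 0.1 ]  in goal axes [0.23 0.04 0.1 ]  rot [ 0.  0. -0.]
```

>>> {"op": "carry_out", "data": {
  "rows": [
    {"jaw":5,"xyz":[0.1,0,0.1],"rotation":[0,0,0]},
    {"jaw":5,"xyz":[0,0,0.1],"rotation":[0,0,0]},
    {"jaw":5,"xyz":[0,0,0],"rotation":[0,0,0]},
    {"jaw":5,"xyz":[0,0,0],"rotation":[0,0,0]},
    {"jaw":5,"xyz":[0,0,0],"rotation":[0,0,0]}
  ]
}}

```text
time_s: 11.02
eef_pos: [0.6066, -0.2101, 0.2051]
tcp_rot: [2.221, 2.221, -0.0]
contact_force: [-3.3, 1.0, 8.6]
width: 0.0557
gripper_force: 27.5
```

```bash
python3 go.py .607 -.2088 .205 90; python3 - <<'E'
from h import *
f=grab_frame("scene");g=grab_frame("top")
cv2.imwrite("pics/seat.png",np.hstack([tile(f["pixels"],216,250,80),tile(g["pixels"],336,165,80)]))
E
```

```text
t 11.03 pos [ 0.6066 -0.2101  0.2051] w 0.0557 gf 27.5 F [-3.3  1.   8.6]
tool-shift cm [0.13 0.04 0.01]  in goal axes [0.13 0.04 0.01]  rot [ 0.001  0.001 -0.   ]
```

View pics/seat.png

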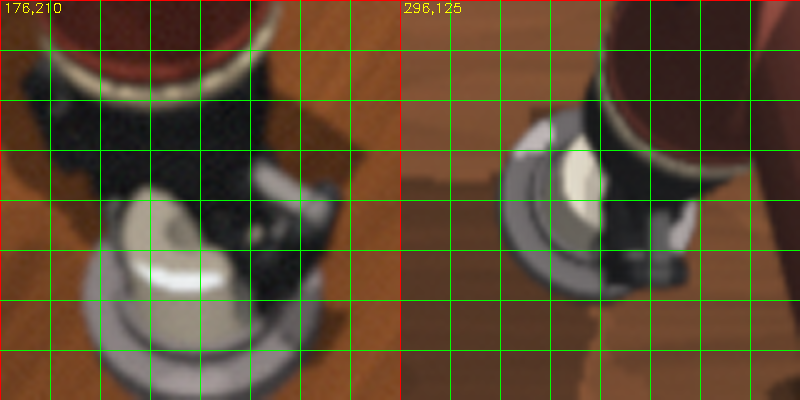

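>>> {"op": "carry_out", "data": {
  "rows": [
    {"jaw":8.5,"xyz":[0,0,0],"rotation":[0,0,0]},
    {"jaw":8.5,"xyz":[0,0,0],"rotation":[0,0,0]},
    {"jaw":8.5,"xyz":[0,0,0],"rotation":[0,0,0]},
    {"jaw":8.5,"xyz":[0,0,-3],"rotation":[0,0,0]},
    {"jaw":8.5,"xyz":[0,0,-5],"rotation":[0,0,0]}
  ]
}}

```text
time_s: 11.75
eef_pos: [0.6057, -0.2101, 0.2828]
tcp_rot: [-2.219, -2.219, 0.002]
contact_force: [0.6, 0.3, 0.9]
width: 0.0848
gripper_force: 0.0
```

>>> {"op": "carry_out", "data": {
  "rows": [
    {"jaw":4,"xyz":[0,0,-3.5],"rotation":[0,0,0]},
    {"jaw":4,"xyz":[-2,-4.4,0],"rotation":[0,0,0]},
    {"jaw":4,"xyz":[-2,-4.4,0],"rotation":[0,0,0]},
    {"jaw":4,"xyz":[-2,-4.4,0],"rotation":[0,0,0]},
    {"jaw":4,"xyz":[-2.2,-4.4,0],"rotation":[0,0,0]}
  ]
}}

```text
time_s: 12.38
eef_pos: [0.429, -0.2925, 0.3188]
tcp_rot: [2.221, 2.221, -0.0]
contact_force: [0.2, -1.2, 0.3]
width: 0.0401
gripper_force: 0.0
```

>>> {"op": "carry_out", "data": {
  "rows": [
    {"jaw":4,"xyz":[0,0,0],"rotation":[0,0,0]},
    {"jaw":4,"xyz":[0,0,0],"rotation":[0,0,0]},
    {"jaw":4,"xyz":[0,0,0],"rotation":[0,0,0]},
    {"jaw":4,"xyz":[0,0,0],"rotation":[0,0,0]},
    {"jaw":4,"xyz":[0,0,0],"rotation":[0,0,0]}
  ]
}}

```text
time_s: 13.0
eef_pos: [0.431, -0.2917, 0.3187]
tcp_rot: [-2.22, -2.222, -0.0]
contact_force: [-0.4, -0.7, -0.7]
width: 0.0403
gripper_force: 0.0
```

```bash
python3 go.py .431 -.292 .234 90; python3 - <<'E'
from h import *
f=grab_frame("scene");g=grab_frame("top")
cv2.imwrite("pics/b.png",np.hstack([np.vstack([tile(f["pixels"],216,260,52),tile(f["pixels"],120,240,52)]),np.vstack([tile(g["pixels"],336,165,52),tile(g["pixels"],382,240,52)])]))
E
```

```text
t 13.0 pos [ 0.431  -0.2917  0.3187] w 0.0403 gf 0.0 F [-0.4 -0.7 -0.7]
tool-shift cm [-0.03  0.    8.47]  in goal axes [-0.03  0.    8.47]  rot [ 0.    -0.     0.001]
```

View pics/b.png

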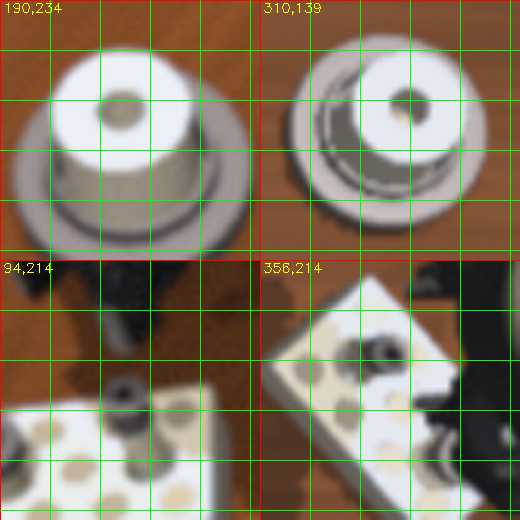

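>>> {"op": "carry_out", "data": {
  "rows": [
    {"jaw":4,"xyz":[0,0,3],"rotation":[0,0,0]},
    {"jaw":4,"xyz":[0,0,3],"rotation":[0,0,0]},
    {"jaw":4,"xyz":[0,0,1.5],"rotation":[0,0,0]},
    {"jaw":4,"xyz":[0,0,1],"rotation":[0,0,0]},
    {"jaw":1.6,"xyz":[0,0,0],"rotation":[0,0,0]}
  ],
  "newtons": 20
}}

```text
time_s: 13.72
eef_pos: [0.4306, -0.2921, 0.2337]
tcp_rot: [-2.221, -2.221, -0.0]
contact_force: [-0.1, -0.6, 0.0]
width: 0.0229
gripper_force: 0.0
```

>>> {"op": "carry_out", "data": {
  "rows": [
    {"jaw":1.6,"xyz":[0,0,0],"rotation":[0,0,0]},
    {"jaw":1.6,"xyz":[0,0,0],"rotation":[0,0,0]},
    {"jaw":1.6,"xyz":[0,0,0],"rotation":[0,0,0]},
    {"jaw":1.6,"xyz":[0,0,0],"rotation":[0,0,0]},
    {"jaw":1.6,"xyz":[0,0,0],"rotation":[0,0,0]}
  ]
}}

```text
time_s: 14.35
eef_pos: [0.4306, -0.2922, 0.234]
tcp_rot: [2.221, 2.221, -0.0]
contact_force: [-0.9, 0.3, 1.4]
width: 0.0183
gripper_force: 19.9
```

```bash
python3 go.py .431 -.292 .234 90; python3 - <<'E'
from h import *
t=grab_frame("top");s=grab_frame("scene")
print(at(t,339.9,160.3,.068),at(s,214.4,255.9,.068))
cv2.imwrite("pics/g.png",np.hstack([tile(s["pixels"],120,235,60),tile(t["pixels"],382,240,60)]))
E
```

```text
t 14.35 pos [ 0.4306 -0.2922  0.234 ] w 0.0183 gf 19.9 F [-0.9  0.3  1.4]
tool-shift cm [0.02 0.04 0.  ]  in goal axes [0.02 0.04 0.  ]  rot [ 0.  0. -0.]
[ 0.60577113 -0.2097721   0.068     ] [ 0.60782861 -0.20995508  0.068     ]
```

View pics/g.png

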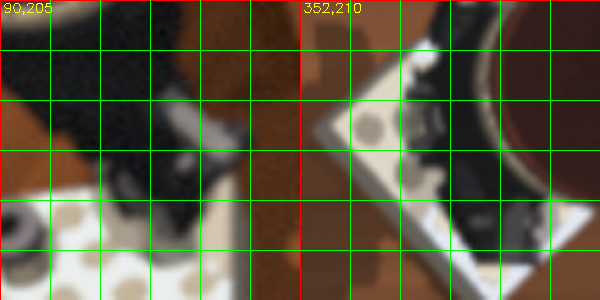

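>>> {"op": "carry_out", "data": {
  "rows": [
    {"jaw":4,"xyz":[0,0,0],"rotation":[0,0,0]},
    {"jaw":4,"xyz":[0,0,0],"rotation":[0,0,0]},
    {"jaw":4,"xyz":[0,0,0],"rotation":[0,0,0.1]},
    {"jaw":4,"xyz":[0,0,0],"rotation":[0,0,0.17]},
    {"jaw":4,"xyz":[0,0,0],"rotation":[0,0,0.18]}
  ]
}}

```text
time_s: 15.08
eef_pos: [0.4304, -0.292, 0.2337]
tcp_rot: [-2.666, -1.662, -0.0]
contact_force: [-0.1, 0.3, -0.4]
width: 0.0399
gripper_force: 0.0
```

>>> {"op": "carry_out", "data": {
  "rows": [
    {"jaw":4,"xyz":[0,0,0],"rotation":[0,0,0.18]},
    {"jaw":4,"xyz":[0,0,0],"rotation":[0,0,0.18]},
    {"jaw":4,"xyz":[0,0,0],"rotation":[0,0,0.18]},
    {"jaw":4,"xyz":[0,0,0],"rotation":[0,0,0.18]},
    {"jaw":4,"xyz":[0,0,0],"rotation":[0,0,0.18]}
  ]
}}

```text
time_s: 15.7
eef_pos: [0.4305, -0.292, 0.2337]
tcp_rot: [-3.123, -0.337, 0.0]
contact_force: [0.6, 0.8, -0.3]
width: 0.0402
gripper_force: 0.0
```

>>> {"op": "carry_out", "data": {
  "rows": [
    {"jaw":4,"xyz":[0,0,0],"rotation":[0,0,0.18]},
    {"jaw":4,"xyz":[0,0,0],"rotation":[0,0,0.041]},
    {"jaw":4,"xyz":[0,0,0],"rotation":[0,0,0]},
    {"jaw":1.6,"xyz":[0,0,0],"rotation":[0,0,0]},
    {"jaw":1.6,"xyz":[0,0,0],"rotation":[0,0,0]}
  ]
}}

```text
time_s: 16.32
eef_pos: [0.4305, -0.2921, 0.2338]
tcp_rot: [-3.141, -0.001, 0.0]
contact_force: [0.0, 0.2, 0.4]
width: 0.0184
gripper_force: 19.5
```

>>> {"op": "carry_out", "data": {
  "rows": [
    {"jaw":1.6,"xyz":[0,0,0],"rotation":[0,0,0]},
    {"jaw":1.6,"xyz":[0,0,0],"rotation":[0,0,0]},
    {"jaw":1.6,"xyz":[0,0,0],"rotation":[0,0,0]},
    {"jaw":1.6,"xyz":[0,0,0],"rotation":[0,0,0]},
    {"jaw":1.6,"xyz":[0,0,0],"rotation":[0,0,0]}
  ]
}}

```text
time_s: 16.95
eef_pos: [0.4305, -0.2921, 0.2338]
tcp_rot: [-3.142, 0.0, 0.0]
contact_force: [-0.0, -0.5, -0.1]
width: 0.0179
gripper_force: 19.5
```

```bash
python3 go.py .6066 -.2101 .36 0; python3 -c "
from rig import sense;print(sense()['q'].round(2))"
```

```text
t 16.95 pos [ 0.4305 -0.2921  0.2338] w 0.0179 gf 19.5 F [-0.  -0.5 -0.1]
tool-shift cm [ 17.61  -8.2  -12.62]  in goal axes [ 17.61  -8.2  -12.62]  rot [-0.  0. -0.]
[ 0.81  0.26 -0.33  1.95  0.1   0.95 -1.15]
```

>>> {"op": "carry_out", "data": {
  "rows": [
    {"jaw":1.6,"xyz":[0,0,-2],"rotation":[0,0,0]},
    {"jaw":1.6,"xyz":[0,0,-4],"rotation":[0,0,0]},
    {"jaw":1.6,"xyz":[0,0,-3],"rotation":[0,0,0]},
    {"jaw":1.6,"xyz":[3,-1.4,-0.6],"rotation":[0,0,0]},
    {"jaw":1.6,"xyz":[4,-1.9,0],"rotation":[0,0,0]}
  ],
  "newtons": 30
}}

```text
time_s: 17.58
eef_pos: [0.5008, -0.2597, 0.331]
tcp_rot: [3.14, -0.005, 0.002]
contact_force: [0.7, 0.6, -0.4]
width: 0.0182
gripper_force: 29.3
```

>>> {"op": "carry_out", "data": {
  "rows": [
    {"jaw":1.6,"xyz":[4,-1.9,0],"rotation":[0,0,0]},
    {"jaw":1.6,"xyz":[4,-1.9,0],"rotation":[0,0,0]},
    {"jaw":1.6,"xyz":[2.6,-1.1,0],"rotation":[0,0,0]},
    {"jaw":1.6,"xyz":[0,0,0],"rotation":[0,0,0]},
    {"jaw":1.6,"xyz":[0,0,0],"rotation":[0,0,0]}
  ]
}}

```text
time_s: 18.2
eef_pos: [0.606, -0.2107, 0.3295]
tcp_rot: [3.141, -0.001, -0.001]
contact_force: [-0.8, -0.5, -0.8]
width: 0.0179
gripper_force: 29.3
```

>>> {"op": "carry_out", "data": {
  "rows": [
    {"jaw":1.6,"xyz":[0,0,0],"rotation":[0,0,0]},
    {"jaw":1.6,"xyz":[0,0,0],"rotation":[0,0,0]},
    {"jaw":1.6,"xyz":[0,0,0],"rotation":[0,0,0]},
    {"jaw":1.6,"xyz":[0,0,0],"rotation":[0,0,0]},
    {"jaw":1.6,"xyz":[0,0,0],"rotation":[0,0,0]}
  ]
}}

```text
time_s: 18.82
eef_pos: [0.6065, -0.2102, 0.3299]
tcp_rot: [-3.142, 0.0, -0.0]
contact_force: [0.6, -1.0, 0.0]
width: 0.018
gripper_force: 29.3
```

```bash
python3 go.py .6066 -.2101 .30 0; python3 - <<'E'
from h import *
t=grab_frame("top");s=grab_frame("scene")
cv2.imwrite("pics/t.png",np.hstack([tile(s["pixels"],216,245,60),tile(t["pixels"],338,160,60)]))
E
```

```text
t 18.82 pos [ 0.6065 -0.2102  0.3299] w 0.018 gf 29.3 F [ 0.6 -1.   0. ]
tool-shift cm [ 0.01 -0.01  2.99]  in goal axes [ 0.01 -0.01  2.99]  rot [-0. -0. -0.]
```

View pics/t.png

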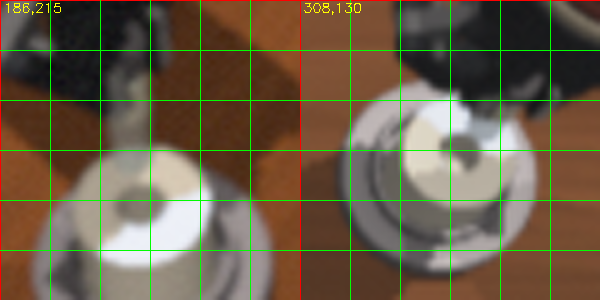

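>>> {"op": "carry_out", "data": {
  "rows": [
    {"jaw":1.6,"xyz":[0,0,1.5],"rotation":[0,0,0]},
    {"jaw":1.6,"xyz":[0,0,1.2],"rotation":[0,0,0]},
    {"jaw":1.6,"xyz":[0,0,0.6],"rotation":[0,0,0]},
    {"jaw":1.6,"xyz":[0,0,0.4],"rotation":[0,0,0]},
    {"jaw":1.6,"xyz":[0,0,0.3],"rotation":[0,0,0]}
  ]
}}

```text
time_s: 19.55
eef_pos: [0.607, -0.2101, 0.2907]
tcp_rot: [3.141, -0.0, 0.002]
contact_force: [-1.6, 1.3, 13.7]
width: 0.0185
gripper_force: 30.4
```

```bash
python3 go.py .6066 -.2101 .254 0
```

```text
t 19.55 pos [ 0.607  -0.2101  0.2907] w 0.0185 gf 30.4 F [-1.6  1.3 13.7]
tool-shift cm [-0.04  0.    3.67]  in goal axes [-0.04  0.    3.67]  rot [ 0.    -0.002 -0.   ]
```

>>> {"op": "carry_out", "data": {
  "rows": [
    {"jaw":1.6,"xyz":[0,0,-0.6],"rotation":[0,0,0]},
    {"jaw":1.6,"xyz":[0,0,-0.6],"rotation":[0,0,0]},
    {"jaw":1.6,"xyz":[0,0,0],"rotation":[0,0,0]},
    {"jaw":1.6,"xyz":[0,0,0],"rotation":[0,0,0]},
    {"jaw":1.6,"xyz":[0,0,0],"rotation":[0,0,0]}
  ]
}}

```text
time_s: 20.18
eef_pos: [0.6064, -0.2101, 0.3016]
tcp_rot: [-3.141, 0.0, 0.001]
contact_force: [-0.2, 1.2, -0.8]
width: 0.0178
gripper_force: 29.4
```

```bash
python3 go.py .6066 -.2101 .254 0;python3 - <<'E'
from h import *
t=grab_frame("top");s=grab_frame("scene")
p=np.array([.6066,-.2101,.068])
for f in(s,t): print("base top",proj(f,p).round(1),"tube bottom",proj(f,p+[0,0,.01]).round(1),"tube z+40",proj(f,p+[0,0,.05]).round(1))
cv2.imwrite("pics/t2.png",np.hstack([tile(s["pixels"],214,250,36,11),tile(t["pixels"],342,158,36,11)]))
E
```

```text
t 20.18 pos [ 0.6064 -0.2101  0.3016] w 0.0178 gf 29.4 F [-0.2  1.2 -0.8]
tool-shift cm [ 0.02 -0.    4.76]  in goal axes [ 0.02 -0.    4.76]  rot [-0.  0. -0.]
base top [213.9 255.7] tube bottom [213.5 253.1] tube z+40 [212.  242.4]
base top [340. 160.] tube bottom [340.9 158.9] tube z+40 [344.8 154.1]
```

View pics/t2.png

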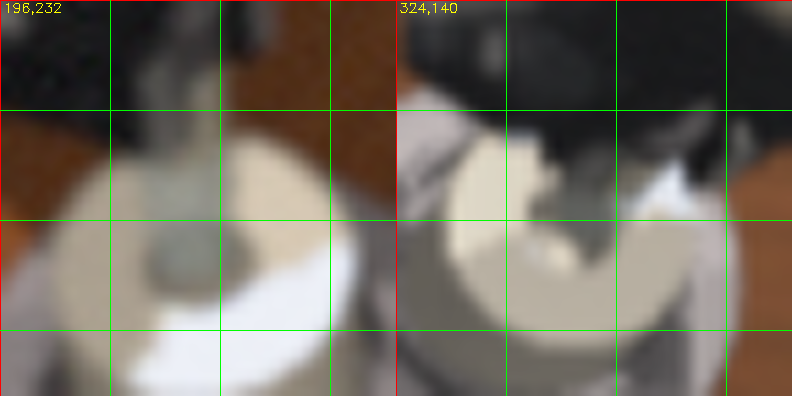

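>>> {"op": "carry_out", "data": {
  "rows": [
    {"jaw":1.6,"xyz":[0,0,-2],"rotation":[0,0,0]},
    {"jaw":1.6,"xyz":[0,0,-4],"rotation":[0,0,0]},
    {"jaw":1.6,"xyz":[0,0,-4],"rotation":[0,0,0]},
    {"jaw":1.6,"xyz":[0,0,0],"rotation":[0,0,0]},
    {"jaw":1.6,"xyz":[0,0,0],"rotation":[0,0,0]}
  ]
}}

```text
time_s: 20.9
eef_pos: [0.6064, -0.2101, 0.4024]
tcp_rot: [3.141, -0.0, 0.001]
contact_force: [-0.9, 0.0, -1.0]
width: 0.0182
gripper_force: 29.4
```

```bash
python3 go.py .6066 -.2101 .254 0;python3 - <<'E'
from h import *
t=grab_frame("top");s=grab_frame("scene");T=sense()["eef_pos"];k=11
out=[]
for f,c in((s,T-[0,0,.19]),(t,T-[0,0,.2])):
    u,v=proj(f,c);n=36;im=tile(f["pixels"],u,v,n,k);o=np.array([int(u-n/2),int(v-n/2)])
    for z in (-.224,):
        pts=[((proj(f,T+[.008*np.cos(a),.008*np.sin(a),z])-o+.5)*k).astype(int) for a in np.linspace(0,6.28,24)]
        for q in pts: cv2.circle(im,tuple(int(i) for i in q),1,(0,0,255),-1)
    out.append(im);print(o)
cv2.imwrite("pics/t3.png",np.hstack(out))
E
```

```text
t 20.9 pos [ 0.6064 -0.2101  0.4024] w 0.0182 gf 29.4 F [-0.9  0.  -1. ]
tool-shift cm [ 1.000e-02 -0.000e+00  1.484e+01]  in goal axes [ 0.02  0.   14.84]  rot [ 0.    -0.001 -0.   ]
[189 196]
[336 124]
```

View pics/t3.png

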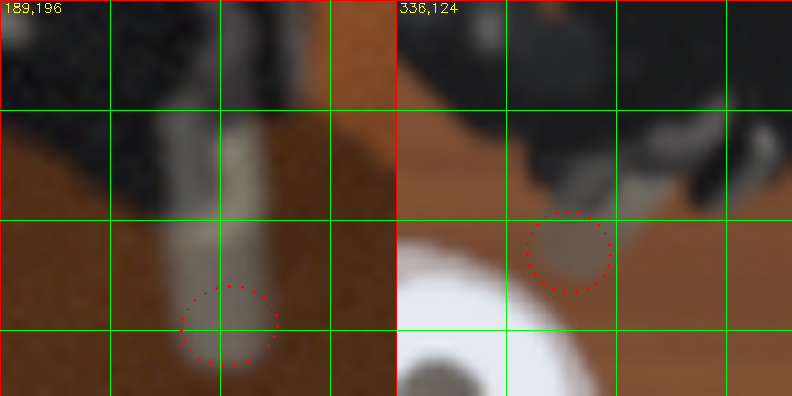

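>>> {"op": "carry_out", "data": {
  "rows": [
    {"jaw":1.6,"xyz":[-0.1,-0.2,4],"rotation":[0,0,0]},
    {"jaw":1.6,"xyz":[0,0,4],"rotation":[0,0,0]},
    {"jaw":1.6,"xyz":[0,0,2],"rotation":[0,0,0]},
    {"jaw":1.6,"xyz":[0,0,0.5],"rotation":[0,0,0]},
    {"jaw":1.6,"xyz":[0,0,0],"rotation":[0,0,0]}
  ]
}}

```text
time_s: 21.62
eef_pos: [0.6059, -0.2082, 0.2977]
tcp_rot: [3.141, -0.0, 0.001]
contact_force: [-0.2, 1.2, 0.7]
width: 0.0178
gripper_force: 29.4
```

>>> {"op": "carry_out", "data": {
  "rows": [
    {"jaw":1.6,"xyz":[0,0,0.3],"rotation":[0,0,0]},
    {"jaw":1.6,"xyz":[0,0,0.3],"rotation":[0,0,0]},
    {"jaw":1.6,"xyz":[0,0,0.2],"rotation":[0,0,0]},
    {"jaw":1.6,"xyz":[0,0,0],"rotation":[0,0,0]},
    {"jaw":1.6,"xyz":[0,0,0],"rotation":[0,0,0]}
  ]
}}

```text
time_s: 22.25
eef_pos: [0.6055, -0.2082, 0.2889]
tcp_rot: [3.142, -0.0, 0.0]
contact_force: [-0.1, -0.5, -0.3]
width: 0.018
gripper_force: 29.4
```

```bash
python3 go.py .6066 -.2101 .254 0
```

```text
t 22.25 pos [ 0.6055 -0.2082  0.2889] w 0.018 gf 29.4 F [-0.1 -0.5 -0.3]
tool-shift cm [0.11 0.19 3.49]  in goal axes [0.11 0.19 3.49]  rot [ 0. -0. -0.]
```

No contact at a height where it touched before: it's entering the hole. Continue slowly.

>>> {"op": "carry_out", "data": {
  "rows": [
    {"jaw":1.6,"xyz":[0,0,0.2],"rotation":[0,0,0]},
    {"jaw":1.6,"xyz":[0,0,0.2],"rotation":[0,0,0]},
    {"jaw":1.6,"xyz":[0,0,0.2],"rotation":[0,0,0]},
    {"jaw":1.6,"xyz":[0,0,0.2],"rotation":[0,0,0]},
    {"jaw":1.6,"xyz":[0,0,0],"rotation":[0,0,0]}
  ]
}}

```text
time_s: 22.88
eef_pos: [0.6054, -0.2081, 0.2806]
tcp_rot: [-3.141, 0.0, 0.001]
contact_force: [-0.7, 0.0, 0.4]
width: 0.0181
gripper_force: 29.4
```

>>> {"op": "carry_out", "data": {
  "rows": [
    {"jaw":1.6,"xyz":[0,0,0.2],"rotation":[0,0,0]},
    {"jaw":1.6,"xyz":[0,0,0.2],"rotation":[0,0,0]},
    {"jaw":1.6,"xyz":[0,0,0.2],"rotation":[0,0,0]},
    {"jaw":1.6,"xyz":[0,0,0.2],"rotation":[0,0,0]},
    {"jaw":1.6,"xyz":[0,0,0],"rotation":[0,0,0]}
  ]
}}

```text
time_s: 23.5
eef_pos: [0.6055, -0.2081, 0.2726]
tcp_rot: [-3.141, 0.0, 0.0]
contact_force: [0.2, -0.0, 0.2]
width: 0.0179
gripper_force: 29.4
```

>>> {"op": "carry_out", "data": {
  "rows": [
    {"jaw":1.6,"xyz":[0,0,0.4],"rotation":[0,0,0]},
    {"jaw":1.6,"xyz":[0,0,0.4],"rotation":[0,0,0]},
    {"jaw":1.6,"xyz":[0,0,0.4],"rotation":[0,0,0]},
    {"jaw":1.6,"xyz":[0,0,0.3],"rotation":[0,0,0]},
    {"jaw":1.6,"xyz":[0,0,0],"rotation":[0,0,0]}
  ]
}}

```text
time_s: 24.12
eef_pos: [0.6054, -0.2081, 0.2575]
tcp_rot: [-3.141, 0.0, 0.001]
contact_force: [-0.4, 0.1, -0.4]
width: 0.0178
gripper_force: 29.4
```

>>> {"op": "carry_out", "data": {
  "rows": [
    {"jaw":1.6,"xyz":[0,0,0.2],"rotation":[0,0,0]},
    {"jaw":1.6,"xyz":[0,0,0.1],"rotation":[0,0,0]},
    {"jaw":1.6,"xyz":[0,0,0.1],"rotation":[0,0,0]},
    {"jaw":1.6,"xyz":[0,0,0],"rotation":[0,0,0]},
    {"jaw":1.6,"xyz":[0,0,0],"rotation":[0,0,0]}
  ]
}}

```text
time_s: 24.75
eef_pos: [0.6055, -0.2081, 0.2539]
tcp_rot: [-3.142, 0.0, -0.0]
contact_force: [0.1, -0.8, 0.8]
width: 0.0179
gripper_force: 29.4
```

>>> {"op": "carry_out", "data": {
  "rows": [
    {"jaw":1.6,"xyz":[0,0,0.1],"rotation":[0,0,0]},
    {"jaw":1.6,"xyz":[0,0,0.1],"rotation":[0,0,0]},
    {"jaw":1.6,"xyz":[0,0,0],"rotation":[0,0,0]},
    {"jaw":1.6,"xyz":[0,0,0],"rotation":[0,0,0]},
    {"jaw":1.6,"xyz":[0,0,0],"rotation":[0,0,0]}
  ]
}}

```text
time_s: 25.38
eef_pos: [0.6062, -0.2082, 0.2536]
tcp_rot: [3.141, -0.0, 0.004]
contact_force: [-0.4, 0.9, 11.1]
width: 0.018
gripper_force: 30.1
```

>>> {"op": "carry_out", "data": {
  "rows": [
    {"jaw":4,"xyz":[0,0,0],"rotation":[0,0,0]},
    {"jaw":4,"xyz":[0,0,0],"rotation":[0,0,0]},
    {"jaw":4,"xyz":[0,0,-2],"rotation":[0,0,0]},
    {"jaw":4,"xyz":[0,0,-4],"rotation":[0,0,0]},
    {"jaw":4,"xyz":[0,0,-5],"rotation":[0,0,0]}
  ]
}}

```text
time_s: 26.0
eef_pos: [0.6052, -0.208, 0.3635]
tcp_rot: [-3.141, 0.0, 0.001]
contact_force: [1.3, -0.5, -0.7]
width: 0.0402
gripper_force: 0.0
```

>>> {"op": "carry_out", "data": {
  "rows": [
    {"jaw":8.5,"xyz":[-2.4,-4.8,0],"rotation":[0,0,0]},
    {"jaw":8.5,"xyz":[-2.4,-4.8,0],"rotation":[0,0,0]},
    {"jaw":8.5,"xyz":[-2.4,-4.8,0],"rotation":[0,0,0]},
    {"jaw":8.5,"xyz":[-2.4,-4.8,0],"rotation":[0,0,0]},
    {"jaw":8.5,"xyz":[-2.4,-4.6,0],"rotation":[0,0,0]}
  ]
}}

```text
time_s: 26.62
eef_pos: [0.4846, 0.0317, 0.3632]
tcp_rot: [3.141, 0.0, 0.003]
contact_force: [0.1, -0.0, 0.9]
width: 0.0854
gripper_force: 0.0
```

>>> {"op": "carry_out", "data": {
  "rows": [
    {"jaw":8.5,"xyz":[0,0,4],"rotation":[0,0,0]},
    {"jaw":8.5,"xyz":[0,0,4],"rotation":[0,0,0]},
    {"jaw":8.5,"xyz":[0,0,3],"rotation":[0,0,0]},
    {"jaw":8.5,"xyz":[0,0,0],"rotation":[0,0,0]},
    {"jaw":8.5,"xyz":[0,0,0],"rotation":[0,0,0]}
  ]
}}

```text
time_s: 27.25
eef_pos: [0.4862, 0.0301, 0.2536]
tcp_rot: [-3.142, 0.0, -0.003]
contact_force: [-0.9, 0.4, 0.5]
width: 0.0846
gripper_force: 0.0
```

```bash
python3 go.py .4866 .0303 .18 0; python3 - <<'E'
from h import *
t=grab_frame("top");s=grab_frame("scene")
cv2.imwrite("pics/u.png",np.hstack([tile(s["pixels"],214,250,50,8),tile(t["pixels"],340,160,50,8)]))
E
```

```text
t 27.25 pos [0.4862 0.0301 0.2536] w 0.0846 gf 0.0 F [-0.9  0.4  0.5]
tool-shift cm [ 0.02 -0.02  7.36]  in goal axes [ 0.04 -0.02  7.36]  rot [-0.    -0.002 -0.   ]
```

View pics/u.png

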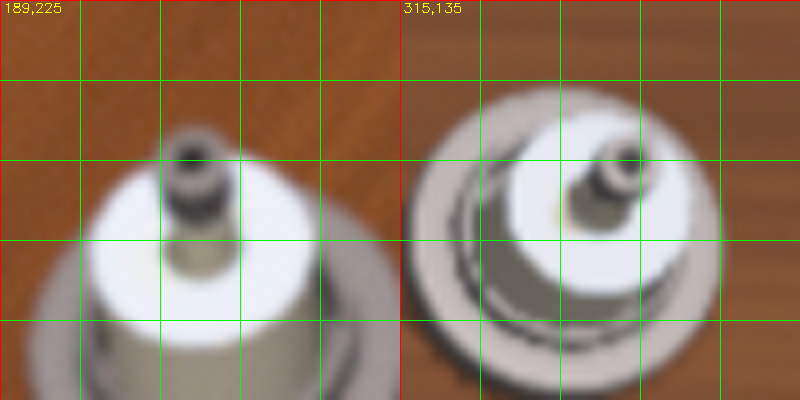

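>>> {"op": "carry_out", "data": {
  "rows": [
    {"jaw":8.5,"xyz":[0,0,3],"rotation":[0,0,0]},
    {"jaw":8.5,"xyz":[0,0,2.5],"rotation":[0,0,0]},
    {"jaw":8.5,"xyz":[0,0,1.2],"rotation":[0,0,0]},
    {"jaw":8.5,"xyz":[0,0,0.6],"rotation":[0,0,0]},
    {"jaw":5,"xyz":[0,0,0],"rotation":[0,0,0]}
  ],
  "newtons": 25
}}

```text
time_s: 27.98
eef_pos: [0.4858, 0.0299, 0.1793]
tcp_rot: [-3.142, 0.0, -0.001]
contact_force: [0.8, 0.3, -0.2]
width: 0.0694
gripper_force: 0.0
```

>>> {"op": "carry_out", "data": {
  "rows": [
    {"jaw":5,"xyz":[0,0,0],"rotation":[0,0,0]},
    {"jaw":5,"xyz":[0,0,0],"rotation":[0,0,0]},
    {"jaw":5,"xyz":[0,0,0],"rotation":[0,0,0]},
    {"jaw":5,"xyz":[0,0,0],"rotation":[0,0,0]},
    {"jaw":5,"xyz":[0,0,0],"rotation":[0,0,0]}
  ]
}}

```text
time_s: 28.6
eef_pos: [0.4859, 0.03, 0.1799]
tcp_rot: [3.141, -0.001, 0.002]
contact_force: [-2.6, 0.1, 4.6]
width: 0.0558
gripper_force: 25.6
```

```bash
python3 go.py .6066 -.2095 .34 0; python3 - <<'E'
from h import *
t=grab_frame("top");s=grab_frame("scene")
print(at(t,343.5,155,.11),at(s,213.4,244.4,.11))
E
```

```text
t 28.6 pos [0.4859 0.03   0.1799] w 0.0558 gf 25.6 F [-2.6  0.1  4.6]
tool-shift cm [ 12.1   23.95 -15.99]  in goal axes [ 12.07  23.95 -16.01]  rot [ 0.    -0.001 -0.   ]
[ 0.60686182 -0.2090226   0.11      ] [ 0.60817861 -0.20858679  0.11      ]
```

>>> {"op": "carry_out", "data": {
  "rows": [
    {"jaw":5,"xyz":[0,0,-2],"rotation":[0,0,0]},
    {"jaw":5,"xyz":[0,0,-4],"rotation":[0,0,0]},
    {"jaw":5,"xyz":[0,0,-5],"rotation":[0,0,0]},
    {"jaw":5,"xyz":[0,0,-4],"rotation":[0,0,0]},
    {"jaw":5,"xyz":[1.2,2.4,0],"rotation":[0,0,0]}
  ]
}}

```text
time_s: 29.32
eef_pos: [0.4984, 0.0076, 0.3333]
tcp_rot: [3.141, 0.005, 0.012]
contact_force: [0.1, -0.1, -1.8]
width: 0.0559
gripper_force: 26.8
```

>>> {"op": "carry_out", "data": {
  "rows": [
    {"jaw":5,"xyz":[2.4,4.8,0],"rotation":[0,0,0]},
    {"jaw":5,"xyz":[2.4,4.8,0],"rotation":[0,0,0]},
    {"jaw":5,"xyz":[2.4,4.8,0],"rotation":[0,0,0]},
    {"jaw":5,"xyz":[2.4,4.8,0],"rotation":[0,0,0]},
    {"jaw":5,"xyz":[1.2,2.3,0],"rotation":[0,0,0]}
  ]
}}

```text
time_s: 29.95
eef_pos: [0.6059, -0.2127, 0.3291]
tcp_rot: [3.141, -0.006, 0.001]
contact_force: [-0.8, 0.7, 0.0]
width: 0.0559
gripper_force: 26.8
```

>>> {"op": "carry_out", "data": {
  "rows": [
    {"jaw":5,"xyz":[0,0,0],"rotation":[0,0,0]},
    {"jaw":5,"xyz":[0,0,0],"rotation":[0,0,0]},
    {"jaw":5,"xyz":[0,0,0],"rotation":[0,0,0]},
    {"jaw":5,"xyz":[0,0,0],"rotation":[0,0,0]},
    {"jaw":5,"xyz":[0,0,0],"rotation":[0,0,0]}
  ]
}}

```text
time_s: 30.58
eef_pos: [0.6055, -0.2087, 0.329]
tcp_rot: [3.142, 0.001, 0.0]
contact_force: [0.2, -0.1, 0.0]
width: 0.0558
gripper_force: 26.8
```

```bash
python3 go.py .6066 -.2095 .248 0; python3 - <<'E'
from h import *
t=grab_frame("top");s=grab_frame("scene")
cv2.imwrite("pics/v.png",np.hstack([tile(s["pixels"],213,236,50,8),tile(t["pixels"],342,152,50,8)]))
E
```

```text
t 30.57 pos [ 0.6055 -0.2087  0.329 ] w 0.0558 gf 26.8 F [ 0.2 -0.1  0. ]
tool-shift cm [0.11 0.08 8.1 ]  in goal axes [0.11 0.08 8.1 ]  rot [ 0. -0.  0.]
```

View pics/v.png

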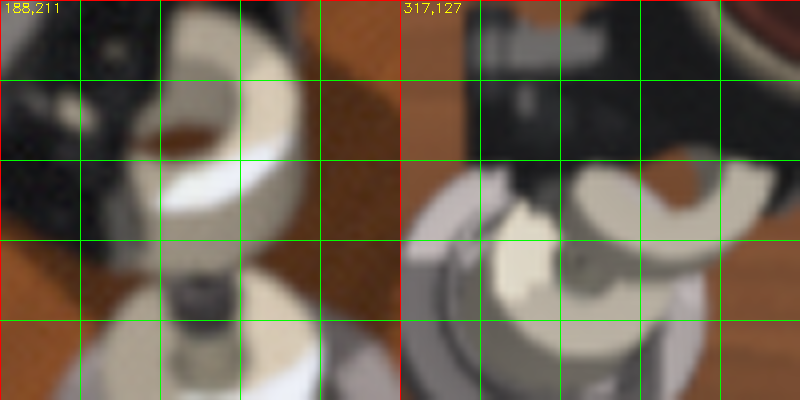

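>>> {"op": "carry_out", "data": {
  "rows": [
    {"jaw":5,"xyz":[0.1,0.05,1.5],"rotation":[0,0,0]},
    {"jaw":5,"xyz":[0,0,1.3],"rotation":[0,0,0]},
    {"jaw":5,"xyz":[0,0,0.6],"rotation":[0,0,0]},
    {"jaw":5,"xyz":[0,0,0.4],"rotation":[0,0,0]},
    {"jaw":5,"xyz":[0,0,0.4],"rotation":[0,0,0]}
  ]
}}

```text
time_s: 31.3
eef_pos: [0.6066, -0.2096, 0.2868]
tcp_rot: [3.142, -0.0, 0.0]
contact_force: [0.6, -0.0, -0.7]
width: 0.0557
gripper_force: 26.8
```

>>> {"op": "carry_out", "data": {
  "rows": [
    {"jaw":5,"xyz":[0,0,0.3],"rotation":[0,0,0]},
    {"jaw":5,"xyz":[0,0,0.3],"rotation":[0,0,0]},
    {"jaw":5,"xyz":[0,0,0.3],"rotation":[0,0,0]},
    {"jaw":5,"xyz":[0,0,0.3],"rotation":[0,0,0]},
    {"jaw":5,"xyz":[0,0,0],"rotation":[0,0,0]}
  ]
}}

```text
time_s: 31.92
eef_pos: [0.6064, -0.2096, 0.2745]
tcp_rot: [-3.141, 0.0, 0.001]
contact_force: [-0.2, -0.1, 1.0]
width: 0.0558
gripper_force: 26.8
```

>>> {"op": "carry_out", "data": {
  "rows": [
    {"jaw":5,"xyz":[0,0,0.6],"rotation":[0,0,0]},
    {"jaw":5,"xyz":[0,0,0.6],"rotation":[0,0,0]},
    {"jaw":5,"xyz":[0,0,0.6],"rotation":[0,0,0]},
    {"jaw":5,"xyz":[0,0,0.4],"rotation":[0,0,0]},
    {"jaw":5,"xyz":[0,0,0.2],"rotation":[0,0,0]}
  ]
}}

```text
time_s: 32.55
eef_pos: [0.6064, -0.2096, 0.2504]
tcp_rot: [-3.141, 0.0, 0.001]
contact_force: [-0.9, 0.5, -1.3]
width: 0.0559
gripper_force: 26.8
```

>>> {"op": "carry_out", "data": {
  "rows": [
    {"jaw":5,"xyz":[0,0,0.1],"rotation":[0,0,0]},
    {"jaw":5,"xyz":[0,0,0.1],"rotation":[0,0,0]},
    {"jaw":5,"xyz":[0,0,0.1],"rotation":[0,0,0]},
    {"jaw":5,"xyz":[0,0,0],"rotation":[0,0,0]},
    {"jaw":5,"xyz":[0,0,0],"rotation":[0,0,0]}
  ]
}}

```text
time_s: 33.17
eef_pos: [0.6066, -0.2097, 0.2481]
tcp_rot: [3.142, -0.0, 0.001]
contact_force: [0.7, -0.6, 2.0]
width: 0.0558
gripper_force: 26.9
```

>>> {"op": "carry_out", "data": {
  "rows": [
    {"jaw":8.5,"xyz":[0,0,0],"rotation":[0,0,0]},
    {"jaw":8.5,"xyz":[0,0,0],"rotation":[0,0,0]},
    {"jaw":8.5,"xyz":[0,0,0],"rotation":[0,0,0]},
    {"jaw":8.5,"xyz":[0,0,-3],"rotation":[0,0,0]},
    {"jaw":8.5,"xyz":[0,0,-5],"rotation":[0,0,0]}
  ]
}}

```text
time_s: 33.8
eef_pos: [0.6058, -0.2096, 0.3268]
tcp_rot: [-3.14, 0.0, 0.006]
contact_force: [1.0, 0.1, 0.1]
width: 0.0848
gripper_force: 0.0
```

>>> {"op": "carry_out", "data": {
  "rows": [
    {"jaw":5,"xyz":[0,0,-4],"rotation":[0,0,0]},
    {"jaw":5,"xyz":[-2.4,-5.3,0],"rotation":[0,0,0]},
    {"jaw":5,"xyz":[-2.4,-5.4,0],"rotation":[0,0,0]},
    {"jaw":5,"xyz":[-2.4,-5.4,0],"rotation":[0,0,0]},
    {"jaw":5,"xyz":[-2.4,-5.4,0],"rotation":[0,0,0]}
  ]
}}

```text
time_s: 34.42
eef_pos: [0.5095, 0.0071, 0.368]
tcp_rot: [3.141, -0.0, 0.001]
contact_force: [1.1, 1.4, 0.6]
width: 0.0502
gripper_force: 0.0
```

>>> {"op": "carry_out", "data": {
  "rows": [
    {"jaw":5,"xyz":[-2.5,-5.4,0],"rotation":[0,0,0]},
    {"jaw":5,"xyz":[-2.5,-5.4,0],"rotation":[0,0,0]},
    {"jaw":5,"xyz":[-2.5,-5.4,0],"rotation":[0,0,0]},
    {"jaw":5,"xyz":[-2.5,-5.4,0],"rotation":[0,0,0]},
    {"jaw":5,"xyz":[-2.4,-5.2,0],"rotation":[0,0,0]}
  ]
}}

```text
time_s: 35.05
eef_pos: [0.3854, 0.275, 0.3682]
tcp_rot: [3.141, -0.0, 0.002]
contact_force: [1.1, 1.4, -0.1]
width: 0.0503
gripper_force: 0.0
```

>>> {"op": "carry_out", "data": {
  "rows": [
    {"jaw":5,"xyz":[0,0,0],"rotation":[0,0,0]},
    {"jaw":5,"xyz":[0,0,0],"rotation":[0,0,0]},
    {"jaw":5,"xyz":[0,0,0],"rotation":[0,0,0]},
    {"jaw":5,"xyz":[0,0,0],"rotation":[0,0,0]},
    {"jaw":5,"xyz":[0,0,0],"rotation":[0,0,0]}
  ]
}}

```text
time_s: 35.67
eef_pos: [0.3869, 0.2729, 0.3678]
tcp_rot: [3.142, -0.002, 0.0]
contact_force: [-0.1, 0.2, -0.3]
width: 0.0498
gripper_force: 0.0
```

```bash
python3 go.py .386 .2733 .274 0; python3 -c "
from rig import sense;print(sense()['q'].round(2))"; python3 - <<'E'
from h import *
t=grab_frame("top");s=grab_frame("scene")
cv2.imwrite("pics/w.png",np.hstack([np.vstack([tile(s["pixels"],213,245,50,8),tile(s["pixels"],250,75,25,16)[:200]]),np.vstack([tile(t["pixels"],342,155,50,8),tile(t["pixels"],130,251,25,16)[:200]])]))
E
```

```text
t 35.67 pos [0.3869 0.2729 0.3678] w 0.0498 gf 0.0 F [-0.1  0.2 -0.3]
tool-shift cm [-0.09 -0.04  9.38]  in goal axes [-0.09 -0.04  9.38]  rot [ 0.    -0.    -0.001]
[ 0.13  0.05 -0.85  1.89  0.04  1.22 -2.3 ]
```

View pics/w.png

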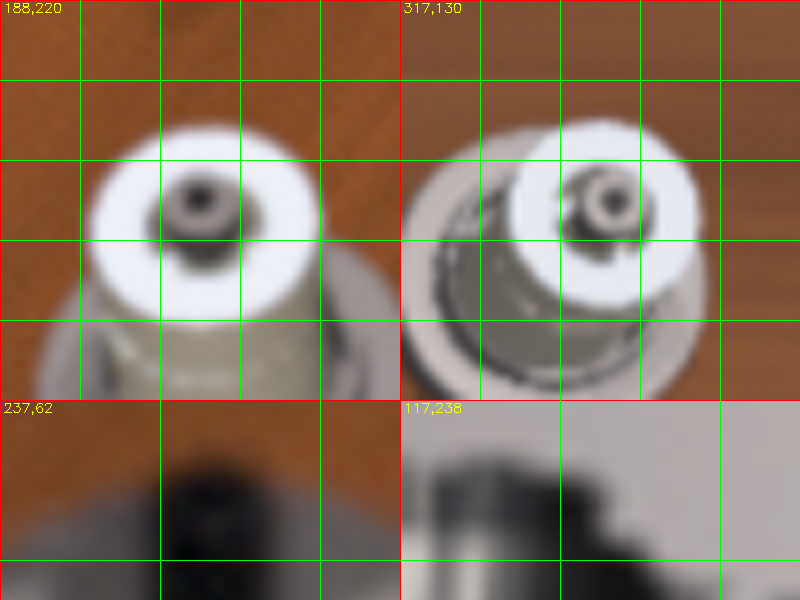

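>>> {"op": "carry_out", "data": {
  "rows": [
    {"jaw":5,"xyz":[-0.1,0,3],"rotation":[0,0,0]},
    {"jaw":5,"xyz":[0,0,3.5],"rotation":[0,0,0]},
    {"jaw":5,"xyz":[0,0,2],"rotation":[0,0,0]},
    {"jaw":5,"xyz":[0,0,0.8],"rotation":[0,0,0]},
    {"jaw":1.8,"xyz":[0,0,0],"rotation":[0,0,0]}
  ],
  "newtons": 20
}}

```text
time_s: 36.4
eef_pos: [0.3857, 0.2734, 0.2749]
tcp_rot: [-3.141, 0.0, 0.001]
contact_force: [-0.9, 0.1, 0.7]
width: 0.0328
gripper_force: 0.0
```

>>> {"op": "carry_out", "data": {
  "rows": [
    {"jaw":1.8,"xyz":[0,0,0],"rotation":[0,0,0]},
    {"jaw":1.8,"xyz":[0,0,0],"rotation":[0,0,0]},
    {"jaw":1.8,"xyz":[0,0,0],"rotation":[0,0,0]},
    {"jaw":1.8,"xyz":[0,0,0],"rotation":[0,0,0]},
    {"jaw":1.8,"xyz":[0,0,0],"rotation":[0,0,0]}
  ]
}}

```text
time_s: 37.02
eef_pos: [0.3859, 0.2735, 0.2753]
tcp_rot: [-3.141, 0.001, -0.001]
contact_force: [-0.2, -2.0, 6.2]
width: 0.0211
gripper_force: 23.7
```

>>> {"op": "carry_out", "data": {
  "rows": [
    {"jaw":5,"xyz":[0,0,0],"rotation":[0,0,0]},
    {"jaw":5,"xyz":[0,0,0],"rotation":[0,0,0]},
    {"jaw":5,"xyz":[0,0,-0.1],"rotation":[0,0,0]},
    {"jaw":5,"xyz":[0,0,0],"rotation":[0,0,-0.11]},
    {"jaw":5,"xyz":[0,0,0],"rotation":[0,0,-0.16]}
  ]
}}

```text
time_s: 37.65
eef_pos: [0.3855, 0.2735, 0.2758]
tcp_rot: [-3.112, -0.43, 0.0]
contact_force: [0.1, 0.2, -0.3]
width: 0.0499
gripper_force: 0.0
```

>>> {"op": "carry_out", "data": {
  "rows": [
    {"jaw":5,"xyz":[0,0,0],"rotation":[0,0,-0.18]},
    {"jaw":5,"xyz":[0,0,0],"rotation":[0,0,-0.18]},
    {"jaw":5,"xyz":[0,0,0],"rotation":[0,0,-0.18]},
    {"jaw":5,"xyz":[0,0,0],"rotation":[0,0,-0.18]},
    {"jaw":5,"xyz":[0,0,0],"rotation":[0,0,-0.18]}
  ]
}}

```text
time_s: 38.28
eef_pos: [0.3856, 0.2734, 0.2758]
tcp_rot: [-2.614, -1.742, 0.0]
contact_force: [-0.5, 0.6, 0.4]
width: 0.0499
gripper_force: 0.0
```

>>> {"op": "carry_out", "data": {
  "rows": [
    {"jaw":5,"xyz":[0,0,0],"rotation":[0,0,-0.18]},
    {"jaw":5,"xyz":[0,0,0],"rotation":[0,0,-0.18]},
    {"jaw":5,"xyz":[0,0,0],"rotation":[0,0,-0.041]},
    {"jaw":5,"xyz":[0,0,0],"rotation":[0,0,0]},
    {"jaw":1.8,"xyz":[0,0,0],"rotation":[0,0,0]}
  ]
}}

```text
time_s: 38.9
eef_pos: [0.3856, 0.2734, 0.2758]
tcp_rot: [-2.223, -2.22, -0.0]
contact_force: [-0.4, 0.3, -0.0]
width: 0.0328
gripper_force: 0.0
```

>>> {"op": "carry_out", "data": {
  "rows": [
    {"jaw":1.8,"xyz":[0,0,0],"rotation":[0,0,0]},
    {"jaw":1.8,"xyz":[0,0,0],"rotation":[0,0,0]},
    {"jaw":1.8,"xyz":[0,0,0],"rotation":[0,0,0]},
    {"jaw":1.8,"xyz":[0,0,0],"rotation":[0,0,0]},
    {"jaw":1.8,"xyz":[0,0,0],"rotation":[0,0,0]}
  ],
  "newtons": 40
}}

```text
time_s: 39.52
eef_pos: [0.3857, 0.2734, 0.2759]
tcp_rot: [2.222, 2.221, 0.0]
contact_force: [0.4, 0.5, 1.6]
width: 0.0208
gripper_force: 39.1
```

```bash
python3 go.py .6066 -.2098 .43 90; python3 -c "
from rig import sense;print(sense()['q'].round(2))"
```

```text
t 39.52 pos [0.3857 0.2734 0.2759] w 0.0208 gf 39.1 F [0.4 0.5 1.6]
tool-shift cm [-48.32  22.1  -15.41]  in goal axes [-48.32  22.09 -15.41]  rot [ 0. -0. -0.]
[ 0.27  0.22 -1.06  2.    0.23  1.05 -0.89]
```

>>> {"op": "carry_out", "data": {
  "rows": [
    {"jaw":1.8,"xyz":[0,0,-2],"rotation":[0,0,0]},
    {"jaw":1.8,"xyz":[0,0,-4],"rotation":[0,0,0]},
    {"jaw":1.8,"xyz":[0,0,-5],"rotation":[0,0,0]},
    {"jaw":1.8,"xyz":[0,0,-3],"rotation":[0,0,0]},
    {"jaw":1.8,"xyz":[-2,1,0],"rotation":[0,0,0]}
  ]
}}

```text
time_s: 40.15
eef_pos: [0.3949, 0.2555, 0.4194]
tcp_rot: [2.216, 2.224, 0.007]
contact_force: [-0.0, -0.9, -1.9]
width: 0.0209
gripper_force: 39.7
```

```bash
python3 go.py .607 -.2103 .416 90; python3 -c "
from rig import sense;print(sense()['q'].round(2))"
```

```text
t 40.15 pos [0.3949 0.2555 0.4194] w 0.0209 gf 39.7 F [-0.  -0.9 -1.9]
tool-shift cm [-46.66  21.03   0.36]  in goal axes [-46.58  21.21   0.34]  rot [ 0.005 -0.002  0.004]
[ 0.44  0.   -1.08  1.82  0.    1.31 -0.64]
```

>>> {"op": "carry_out", "data": {
  "rows": [
    {"jaw":1.8,"xyz":[-4.5,2,0],"rotation":[0,0,0]},
    {"jaw":1.8,"xyz":[-5,2.3,0],"rotation":[0,0,0]},
    {"jaw":1.8,"xyz":[-5,2.3,0],"rotation":[0,0,0]},
    {"jaw":1.8,"xyz":[-5,2.3,0],"rotation":[0,0,0]},
    {"jaw":1.8,"xyz":[-5,2.3,0],"rotation":[0,0,0]}
  ]
}}

```text
time_s: 40.78
eef_pos: [0.5078, 0.0071, 0.4172]
tcp_rot: [2.22, 2.222, 0.001]
contact_force: [0.5, 1.7, -0.5]
width: 0.0206
gripper_force: 39.6
```

>>> {"op": "carry_out", "data": {
  "rows": [
    {"jaw":1.8,"xyz":[-5,2.3,0],"rotation":[0,0,0]},
    {"jaw":1.8,"xyz":[-5,2.3,0],"rotation":[0,0,0]},
    {"jaw":1.8,"xyz":[-5,2.3,0],"rotation":[0,0,0]},
    {"jaw":1.8,"xyz":[-4,1.8,0],"rotation":[0,0,0]},
    {"jaw":1.8,"xyz":[-2.5,1.1,0],"rotation":[0,0,0]}
  ]
}}

```text
time_s: 41.4
eef_pos: [0.6057, -0.2093, 0.4166]
tcp_rot: [-2.223, -2.219, -0.001]
contact_force: [-0.9, 0.3, -1.9]
width: 0.0206
gripper_force: 39.5
```

>>> {"op": "carry_out", "data": {
  "rows": [
    {"jaw":1.8,"xyz":[0,0,0],"rotation":[0,0,0]},
    {"jaw":1.8,"xyz":[0,0,0],"rotation":[0,0,0]},
    {"jaw":1.8,"xyz":[0,0,0],"rotation":[0,0,0]},
    {"jaw":1.8,"xyz":[0,0,0],"rotation":[0,0,0]},
    {"jaw":1.8,"xyz":[0,0,0],"rotation":[0,0,0]}
  ]
}}

```text
time_s: 42.02
eef_pos: [0.6055, -0.2062, 0.416]
tcp_rot: [2.221, 2.222, -0.0]
contact_force: [0.3, -0.2, -1.5]
width: 0.0211
gripper_force: 39.6
```

```bash
python3 go.py .607 -.2103 .30 90
```

```text
t 42.02 pos [ 0.6055 -0.2062  0.416 ] w 0.0211 gf 39.6 F [ 0.3 -0.2 -1.5]
tool-shift cm [-0.41  0.15 11.6 ]  in goal axes [-0.41  0.15 11.6 ]  rot [0.    0.    0.001]
```

>>> {"op": "carry_out", "data": {
  "rows": [
    {"jaw":1.8,"xyz":[-0.4,0.15,0],"rotation":[0,0,0]},
    {"jaw":1.8,"xyz":[0,0,0],"rotation":[0,0,0]},
    {"jaw":1.8,"xyz":[0,0,1],"rotation":[0,0,0]},
    {"jaw":1.8,"xyz":[0,0,1.5],"rotation":[0,0,0]},
    {"jaw":1.8,"xyz":[0,0,1.5],"rotation":[0,0,0]}
  ]
}}

```text
time_s: 42.65
eef_pos: [0.6069, -0.2106, 0.3741]
tcp_rot: [-2.221, -2.221, 0.001]
contact_force: [-0.0, -0.2, -1.5]
width: 0.0207
gripper_force: 39.6
```

>>> {"op": "carry_out", "data": {
  "rows": [
    {"jaw":1.8,"xyz":[0,0,1.5],"rotation":[0,0,0]},
    {"jaw":1.8,"xyz":[0,0,1.5],"rotation":[0,0,0]},
    {"jaw":1.8,"xyz":[0,0,1.5],"rotation":[0,0,0]},
    {"jaw":1.8,"xyz":[0,0,1],"rotation":[0,0,0]},
    {"jaw":1.8,"xyz":[0,0,0],"rotation":[0,0,0]}
  ]
}}

```text
time_s: 43.28
eef_pos: [0.6069, -0.2106, 0.3199]
tcp_rot: [-2.221, -2.221, 0.001]
contact_force: [-0.0, -0.4, -1.7]
width: 0.021
gripper_force: 39.6
```

>>> {"op": "carry_out", "data": {
  "rows": [
    {"jaw":1.8,"xyz":[0,0,0.3],"rotation":[0,0,0]},
    {"jaw":1.8,"xyz":[0,0,0.3],"rotation":[0,0,0]},
    {"jaw":1.8,"xyz":[0,0,0.3],"rotation":[0,0,0]},
    {"jaw":1.8,"xyz":[0,0,0.2],"rotation":[0,0,0]},
    {"jaw":1.8,"xyz":[0,0,0],"rotation":[0,0,0]}
  ]
}}

```text
time_s: 43.9
eef_pos: [0.607, -0.2106, 0.3097]
tcp_rot: [-2.221, -2.221, 0.0]
contact_force: [-0.6, 0.0, -1.3]
width: 0.021
gripper_force: 39.6
```

```bash
python3 go.py .607 -.2103 .298 90
```

```text
t 43.9 pos [ 0.607  -0.2106  0.3097] w 0.021 gf 39.6 F [-0.6  0.  -1.3]
tool-shift cm [ 0.03 -0.    1.17]  in goal axes [ 0.03 -0.    1.17]  rot [-0. -0. -0.]
```

>>> {"op": "carry_out", "data": {
  "rows": [
    {"jaw":1.8,"xyz":[0,0,0.2],"rotation":[0,0,0]},
    {"jaw":1.8,"xyz":[0,0,0.2],"rotation":[0,0,0]},
    {"jaw":1.8,"xyz":[0,0,0.1],"rotation":[0,0,0]},
    {"jaw":1.8,"xyz":[0,0,0],"rotation":[0,0,0]},
    {"jaw":1.8,"xyz":[0,0,0],"rotation":[0,0,0]}
  ]
}}

```text
time_s: 44.52
eef_pos: [0.6071, -0.2106, 0.3049]
tcp_rot: [2.221, 2.221, 0.0]
contact_force: [-0.2, 0.4, -2.1]
width: 0.0206
gripper_force: 39.6
```

Past the rim top (0.308) without contact; on to the flange.

>>> {"op": "carry_out", "data": {
  "rows": [
    {"jaw":1.8,"xyz":[0,0,0.2],"rotation":[0,0,0]},
    {"jaw":1.8,"xyz":[0,0,0.2],"rotation":[0,0,0]},
    {"jaw":1.8,"xyz":[0,0,0.2],"rotation":[0,0,0]},
    {"jaw":1.8,"xyz":[0,0,0],"rotation":[0,0,0]},
    {"jaw":1.8,"xyz":[0,0,0],"rotation":[0,0,0]}
  ]
}}

```text
time_s: 45.15
eef_pos: [0.6071, -0.2106, 0.2988]
tcp_rot: [-2.221, -2.221, -0.0]
contact_force: [0.8, -0.2, -1.6]
width: 0.0204
gripper_force: 39.6
```

>>> {"op": "carry_out", "data": {
  "rows": [
    {"jaw":1.8,"xyz":[0,0,0.1],"rotation":[0,0,0]},
    {"jaw":1.8,"xyz":[0,0,0.1],"rotation":[0,0,0]},
    {"jaw":1.8,"xyz":[0,0,0],"rotation":[0,0,0]},
    {"jaw":1.8,"xyz":[0,0,0],"rotation":[0,0,0]},
    {"jaw":1.8,"xyz":[0,0,0],"rotation":[0,0,0]}
  ]
}}

```text
time_s: 45.78
eef_pos: [0.6074, -0.2105, 0.2979]
tcp_rot: [2.22, 2.221, 0.001]
contact_force: [0.1, 1.1, 4.8]
width: 0.0206
gripper_force: 40.5
```

>>> {"op": "carry_out", "data": {
  "rows": [
    {"jaw":5,"xyz":[0,0,0],"rotation":[0,0,0]},
    {"jaw":5,"xyz":[0,0,0],"rotation":[0,0,0]},
    {"jaw":5,"xyz":[0,0,0],"rotation":[0,0,0]},
    {"jaw":5,"xyz":[0,0,-1.5],"rotation":[0,0,0]},
    {"jaw":5,"xyz":[0,0,-4],"rotation":[0,0,0]}
  ]
}}

```text
time_s: 46.4
eef_pos: [0.6065, -0.2107, 0.3514]
tcp_rot: [-2.219, -2.219, 0.002]
contact_force: [0.5, -0.4, 0.8]
width: 0.0498
gripper_force: 0.0
```

>>> {"op": "carry_out", "data": {
  "rows": [
    {"jaw":5,"xyz":[0,0,-4],"rotation":[0,0,0]},
    {"jaw":5,"xyz":[0,0,0],"rotation":[0,0,0]},
    {"jaw":5,"xyz":[0,0,0],"rotation":[0,0,0]},
    {"jaw":5,"xyz":[0,0,0],"rotation":[0,0,0]},
    {"jaw":5,"xyz":[0,0,0],"rotation":[0,0,0]}
  ]
}}

```text
time_s: 47.02
eef_pos: [0.6069, -0.2106, 0.391]
tcp_rot: [-2.22, -2.22, 0.001]
contact_force: [-0.3, -0.3, 0.5]
width: 0.0498
gripper_force: 0.0
```

```bash
python3 -c "
from rig import close_job;print(close_job())"
```

```text
the job is handed in; nothing more can be done
None
```

I packed the tall tube in the required order (base, tube, collar, cover) and handed the job in at about 47 s; the final cover placement was confirmed only by contact force and height, because my 14 pictures were used up, and no verdict came back.

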